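# Build up two shaper arbors and enter the collar counts

## Robot

A 6-joint arm with a two-finger parallel gripper is mounted at the origin on the work surface. World frame = base frame: x ahead of the robot, y to its left, z up, the work surface at z = 0. Lengths are in m, angles in rad, forces in N, time in s.
With the tool pointing down it reaches from about 0.3 to 0.775 m from the base axis. Payload 14.6 kg.
Tool frame: the origin (TCP) lies at the very end of the fingers, on their centre line; the grasp point (between the pads) lies 19 mm behind it; x points along the fingers, z is the direction in which the jaws open and shut, and the axes are right-handed (so a half turn about x gives the same grasp; the last joint's range is limited). The gripper opens to 94 mm and grips with 3 to 60 N. Pads are 16 mm wide; open, the fingers measure 119 mm over their backs; the gripper's body (75 mm by 177 mm) begins 78 mm behind the grasp point.
Start: joints at [-1.4, 0.3, 1.521, -0, 1.321, -0.067], TCP at [0.13, -0.535, 0.205] pointing down, gripper open.
Joint ranges: [-3.03, 3.03], [-0.79, 2.21], [0.23, 2.52], [-1.04, 4.18], [0, 3.07], [-2.55, 2.55]. Speed limits (rad/s): [2.22, 2.22, 2.57, 3.14, 3.14, 3.14].

## Interface

Orientations are given as [roll, pitch, yaw] about the fixed x, y, z axes, in that order (R = Rz(yaw) Ry(pitch) Rx(roll)).
In Python, from station import ctrl gives the robot as it stands. The module is installed in compiled form; this text tells all that it offers.
- The arm moves only by the tool servo_tool, never from a script. Its argument "motion" is one flat list of numbers, 4 for each row, row after row: the shift along the tool's x, y, z in mm, then the turn about the tool's x in degrees. In form: [dx, dy, dz, roll, dx, dy, dz, roll, ...]. A call has 1 to 20 rows; each row is the pose to reach, as a shift and turn from the pose commanded when the call began, along the tool's axes at that moment; what a row does not reach only later rows make up. A row lasts 1/8 s, in which the tool goes at most 62.5 mm and 10.7 degrees, less where a joint would pass 70% of its speed; a pose out of reach is approached as far as the arm can. A call with a gripper value outside its range is refused whole. "gripper" is the opening, from 0 (shut) to 1 (fully open), set as the call begins (left out, the last holds). The fingers move at their own pace and stop on an object; "force" is the grip in N (left out, the last holds). Time passes only in rows, so rows that repeat a pose let the fingers close. It gives the time, the measured TCP pose, the force and the opening at its end, in the units of the state.
- ctrl.get_obs(): the state, without advancing time (a new reading comes with each control period).
- ctrl.camera(name): name is "scene" or "side" or "wrist"; returns a dict with "color" (384x512x3 uint8, red, green, blue), "z_map" (384x512 float32, m along the optical axis (not along the pixel's ray), 0 where there is no reading), "fx", "fy", "cx", "cy" (pixels), "dist_coeffs" ([k1, k2, p1, p2, k3] as OpenCV has them; the pictures are not rectified), "rvec" (rotation vector, rad) and "tvec" (3), from world to camera coordinates, as OpenCV has them. Camera axes: x right, y down, z forward; pixel columns grow to the right and rows downward; lengths in m; the calibration is good to about 2 mm. A picture is of the moment at which its call begins.
- ctrl.hand_in(): hands the job in, once; it reports no verdict.
The state is a dict: "time_s": time; "qpos": joint angles; "joint_vel": joint speeds; "tau": joint torques, N m; "ee_pos": TCP position; "eef_rot": TCP orientation; "force": force on the tool from outside, world axes, zero at the start; "moment": the same for the moment, N m; "grip_width": finger opening in m.
Only numpy, scipy, OpenCV 4.12 (cv2) and the standard library are available. Lean on these libraries where they do the work, as an engineer would, in place of code of your own. Each camera call takes 0.05 s, during which the arm holds its last target.

## Task

Make up both arbors for the shaper: thread every round-flanged collar onto the arbor with the round base and every square-flanged collar onto the arbor with the square base, flange down, widest at the bottom and narrowing upwards, each fully home, then close each stack with its lock ring (round ring on the round, square on the square), fully home on top. When both stacks are locked, set the left lever thumbwheel of the preset (round mark) to the number of collars on the round arbor and the right one (square mark) to the number on the square arbor, not counting lock rings. Some collars may be missing from the set; leave the glue bottle, the wax tin and the wood offcut where they are.

Things in the scene. Friction and masses are not known exactly. Their poses are not given: they have to be found in the camera images.
- round_large: stepped steel collar: a round flange 96 mm in diameter and 6 mm thick below, with a round hub 36 mm in diameter and 14 mm tall on top (20 mm tall in all), and a bore 26 mm in diameter right through; 0.2 kg. Lies flange down on the table. Origin: centre of the underside, z up along the bore. May be absent (None).
- round_medium: stepped steel collar: a round flange 78 mm in diameter and 6 mm thick below, with a round hub 36 mm in diameter and 14 mm tall on top (20 mm tall in all), and a bore 26 mm in diameter right through; 0.2 kg. Lies flange down on the table. Origin: centre of the underside, z up along the bore. May be absent (None).
- round_small: stepped steel collar: a round flange 60 mm in diameter and 6 mm thick below, with a round hub 36 mm in diameter and 14 mm tall on top (20 mm tall in all), and a bore 26 mm in diameter right through; 0.2 kg. Lies flange down on the table. Origin: centre of the underside, z up along the bore. May be absent (None).
- square_large: stepped steel collar: a square flange 84 mm wide and 6 mm thick below, with a round hub 36 mm in diameter and 14 mm tall on top (20 mm tall in all), and a bore 26 mm in diameter right through; 0.2 kg. Lies flange down on the table. Origin: centre of the underside, z up along the bore. May be absent (None).
- square_small: stepped steel collar: a square flange 60 mm wide and 6 mm thick below, with a round hub 36 mm in diameter and 14 mm tall on top (20 mm tall in all), and a bore 26 mm in diameter right through; 0.2 kg. Lies flange down on the table. Origin: centre of the underside, z up along the bore. May be absent (None).
- lock_round: lock ring, dark steel: a round ring 42 mm in diameter, 24 mm tall, bore 26 mm in diameter, no flange; 0.12 kg. Origin: centre of the underside, z up along the bore. Always present.
- lock_square: lock ring, dark steel: a square block 42 mm wide, its sides along its own x and y, 24 mm tall, bore 26 mm in diameter, no flange; 0.12 kg. Origin: centre of the underside, z up along the bore. Always present.
- arbor_round: fixed arbor with a green round base plate 100 mm in diameter, 12 mm thick, and an upright steel post 20 mm in diameter whose top is 86 mm above the table (the top 6 mm taper to 12 mm diameter). Origin: centre of the underside of the base. Takes the round-flanged collars and the round lock ring. Which arbor stands left or right varies.
- arbor_square: fixed arbor with a green square base plate 96 mm wide, 12 mm thick, and an upright steel post 20 mm in diameter whose top is 86 mm above the table (the top 6 mm taper to 12 mm diameter). Origin: centre of the underside of the base. Takes the square-flanged collars and the square lock ring. Which arbor stands left or right varies.
- arbor_round_seat (a point): on the round arbor's post axis, at the top face of its base plate, 12 mm above the table: the bottom collar's underside comes to rest here, each further one 20 mm higher
- arbor_square_seat (a point): the same point on the square arbor
- preset: fixed preset unit: a grey housing 140 mm (x) by 170 mm (y) by 50 mm tall with two lever thumbwheels side by side (black wheels 84 mm in diameter, half sunk in it, 74 mm apart) between white half-round scale cheeks that rise to 91 mm. Origin: centre of its underside; x away from the robot, y to the robot's left, apart from a small yaw.
- wheel_left (a joint): left (+y) lever thumbwheel of the preset, round mark on the housing in front of it. Value in rad: 0 = digit 0 (lever leans to the preset's -x), 0.18 rad more per digit as the lever swings to +x, up to 1.08 = digit 6; digit 3 (0.54) is upright. No spring or detents: friction holds it; about 2 N at the tab moves it. Black ticks on the white cheeks mark digits 0 to 6 (0, 3, 6 longer).
- wheel_right (a joint): right (-y) lever thumbwheel of the preset, square mark on the housing in front of it. Value in rad: 0 = digit 0 (lever leans to the preset's -x), 0.18 rad more per digit as the lever swings to +x, up to 1.08 = digit 6; digit 3 (0.54) is upright. No spring or detents: friction holds it; about 2 N at the tab moves it. Black ticks on the white cheeks mark digits 0 to 6 (0, 3, 6 longer).
- tab_left (a point): centre of the grey tab of the left lever: a bar 20 mm in diameter and 30 mm long lying along the preset's y, at the end of a stem 6 mm thick, 80 mm from the wheel's axle. The axle runs along the preset's y, 35 mm above the table, at preset x = 0, y = +37 mm.
- tab_right (a point): centre of the grey tab of the right lever: a bar 20 mm in diameter and 30 mm long lying along the preset's y, at the end of a stem 6 mm thick, 80 mm from the wheel's axle. The axle runs along the preset's y, 35 mm above the table, at preset x = 0, y = -37 mm.
- glue: yellow glue bottle, 52 mm in diameter, 150 mm tall, standing beyond the arbors; not part of the job. Origin: centre of its underside
- wax_tin: round aluminium tin, 72 mm in diameter, 45 mm tall, beyond the arbors; not part of the job. Origin: centre of its underside
- offcut: dark wood offcut, 50 x 130 x 35 mm, at the left; not part of the job. Origin: centre of its underside
Mind the look-alikes: they are no part of the job. What is shaped like the round_small but turquoise is not meant. Leave any orange look-alike of the round_large alone.

How it is judged:
On the way, in this order (a step that is already met when the one before it is completed fails the run):
1. every collar present is home on its own arbor, wider below narrower (horizontal distance between each of round_large, round_medium, round_small and arbor_round_seat below 0.006 m and angle between each of round_large, round_medium, round_small, square_large, square_small's own z axis and vertical below 0.08 rad and (z of round_large in the frame of arbor_round_seat between -0.004 and 0.004 m or z of round_large in the frame of arbor_round_seat between 0.016 and 0.024 m or z of round_large in the frame of arbor_round_seat between 0.036 and 0.044 m) and (z of round_medium in the frame of arbor_round_seat between -0.004 and 0.004 m or z of round_medium in the frame of arbor_round_seat between 0.016 and 0.024 m or z of round_medium in the frame of arbor_round_seat between 0.036 and 0.044 m) and (z of round_small in the frame of arbor_round_seat between -0.004 and 0.004 m or z of round_small in the frame of arbor_round_seat between 0.016 and 0.024 m or z of round_small in the frame of arbor_round_seat between 0.036 and 0.044 m) and z of each of round_medium, round_small in the frame of round_large above 0.012 m and z of round_small in the frame of round_medium above 0.012 m and horizontal distance between each of square_large, square_small and arbor_square_seat below 0.006 m and (z of square_large in the frame of arbor_square_seat between -0.004 and 0.004 m or z of square_large in the frame of arbor_square_seat between 0.016 and 0.024 m) and (z of square_small in the frame of arbor_square_seat between -0.004 and 0.004 m or z of square_small in the frame of arbor_square_seat between 0.016 and 0.024 m) and z of square_small in the frame of square_large above 0.012 m), for 0.2 s.
2. both lock rings are home on top of their stacks (all of step 1 and horizontal distance between lock_round and arbor_round_seat below 0.006 m and angle between each of lock_round, lock_square's own z axis and vertical below 0.08 rad and (z of lock_round in the frame of arbor_round_seat between 0.036 and 0.044 m or z of lock_round in the frame of arbor_round_seat between 0.056 and 0.064 m) and horizontal distance between lock_square and arbor_square_seat below 0.006 m and (z of lock_square in the frame of arbor_square_seat between 0.016 and 0.024 m or z of lock_square in the frame of arbor_square_seat between 0.036 and 0.044 m)), for 0.2 s.
3. both wheels show the collar counts (((z of lock_round in the frame of arbor_round_seat between 0.034 and 0.046 m and value of joint wheel_left between 0.3 and 0.42 rad) or (z of lock_round in the frame of arbor_round_seat between 0.054 and 0.066 m and value of joint wheel_left between 0.48 and 0.6 rad)) and ((z of lock_square in the frame of arbor_square_seat between 0.014 and 0.026 m and value of joint wheel_right between 0.12 and 0.24 rad) or (z of lock_square in the frame of arbor_square_seat between 0.034 and 0.046 m and value of joint wheel_right between 0.3 and 0.42 rad))), for 0.2 s.
At the end, for the whole second after the job is handed in: All collars on their own posts, flange down (tilt < 0.08 rad), centred within 6 mm, seated within 4 mm of a multiple of 20 mm above the base, wider below narrower; lock rings likewise on top; each wheel within 0.06 rad of 0.18 rad x its collar count; all at rest (all of step 2 and all of step 3 and linear speed of each of round_large, round_medium, round_small, square_large, square_small, lock_round, lock_square below 0.02 m/s and velocity of joint each of wheel_left, wheel_right below 0.05 rad/s); the robot touches nothing.
It fails at once if the glue bottle was shoved more than 50 mm (distance of glue from where it was at the start of the episode above 0.05 m).
It fails at once if the wax tin was shoved more than 50 mm (distance of wax_tin from where it was at the start of the episode above 0.05 m).
It fails at once if the offcut was shoved more than 50 mm (distance of offcut from where it was at the start of the episode above 0.05 m).
Of round_large, round_medium, round_small only 2 to 3 are there at a start; the rules pass over those that are not, and their reading is None.
Of square_large, square_small only 1 to 2 are there at a start; the rules pass over those that are not, and their reading is None.
At some moment in a run one of round_large, round_medium, round_small, square_large, square_small, lock_round, lock_square may be knocked a few centimetres aside while the robot is not near it.
It also fails if it takes over 210 s, if anything falls off the work surface, if the arm or the gripper's body presses on something with over 40 N, if the wrist force passes 120 N, or if a joint passes its speed limit or range.

## Working session

There is one attempt and no reset: what is moved stays moved. The work goes in short steps, Python scripts to look and compute and a tool call to move; the robot and the scene stay as the last step left them, time stands still between calls to the robot, and variables do not carry over. Pictures are saved under pics/ and viewed, and the job is handed in when it is done.

Besides the shell and the picture viewer there is one more tool, called after ">>>" as name(argument=value, ...) on one line, values as JSON. servo_tool: Moves the arm, as the interface text tells. Its arguments: {"type":"object","properties":{"motion":{"type":"array","items":{"type":"number"}},"gripper":{"type":"number"},"force":{"type":"number"}},"required":["motion"]}

```bash
mkdir -p pics; cat > h.py <<'E'
import numpy as np, cv2
from station import ctrl
def cam(n):
    c=ctrl.camera(n); c['K']=np.array([[c['fx'],0,c['cx']],[0,c['fy'],c['cy']],[0,0,1.]]); c['D']=np.array(c['dist_coeffs'],float)
    c['R']=cv2.Rodrigues(np.array(c['rvec'],float))[0]; c['t']=np.array(c['tvec'],float).ravel(); return c
def save(c,n,crop=None,s=1):
    im=c['color']
    if crop: x0,y0,x1,y1=crop; im=im[y0:y1,x0:x1]
    cv2.imwrite('pics/'+n+'.png',cv2.cvtColor(cv2.resize(im,None,fx=s,fy=s,interpolation=cv2.INTER_CUBIC),cv2.COLOR_RGB2BGR))
def ray(c,uv,z):
    p=cv2.undistortPoints(np.array(uv,float).reshape(-1,1,2),c['K'],c['D']).reshape(-1,2)
    d=np.c_[p,np.ones(len(p))]@c['R']; o=-c['R'].T@c['t']
    return o+d*((z-o[2])/d[:,2])[:,None]
def cloud(c):
    h,w=c['z_map'].shape
    u,v=np.meshgrid(np.arange(w),np.arange(h))
    p=cv2.undistortPoints(np.c_[u.ravel(),v.ravel()].astype(float).reshape(-1,1,2),c['K'],c['D']).reshape(-1,2)
    z=c['z_map'].ravel()
    P=(np.c_[p*z[:,None],z]-c['t'])@c['R']
    P[z==0]=np.nan
    return P.reshape(h,w,3)
def proj(c,P):
    return cv2.projectPoints(np.array(P,float).reshape(-1,1,3),np.array(c['rvec'],float),c['t'],c['K'],c['D'])[0].reshape(-1,2)
E
python3 - <<'E'
from h import *
for n in ['scene','side','wrist']:
    c=cam(n); save(c,n+'0'); print(n,-c['R'].T@c['t'],c['R'][2])
    P=cloud(c); print(np.isfinite(P[...,0]).mean())
o=ctrl.get_obs(); print(o)
E
```

```text
scene [1.41593504 0.44208746 0.77334532] [-0.74530591 -0.34110786 -0.57285646]
0.986053466796875
side [0.47137622 0.85290941 0.77411787] [ 0.04259045 -0.75920879 -0.64945213]
0.996185302734375
wrist [ 0.19694218 -0.51867961  0.38440664] [-0.23259543 -0.05564219 -0.97098059]
0.9764302571614584
{'time_s': 0.15, 'qpos': array([-1.39958652e+00,  3.00331435e-01,  1.52141756e+00, -5.40396009e-06,
        1.32067956e+00, -6.65618785e-02]), 'joint_vel': array([ 1.31283193e-03, -2.34387498e-03, -9.25745765e-04,  4.61189078e-04,
       -1.20962051e-03, -9.62220140e-05]), 'tau': array([ 1.86451005e-03, -5.31954610e+01, -3.52819204e+01,  7.09050405e-02,
        2.35920731e-02, -7.12097517e-05]), 'ee_pos': array([ 0.12952994, -0.53433757,  0.20503212]), 'eef_rot': array([3.08129301, 1.56996041, 1.7482697 ]), 'force': array([-0.15137785, -0.50020886, -0.50641875]), 'moment': array([-0.00717228,  0.03783256, -0.00058847]), 'grip_width': 0.09394323421811224}
```

View pics/scene0.png

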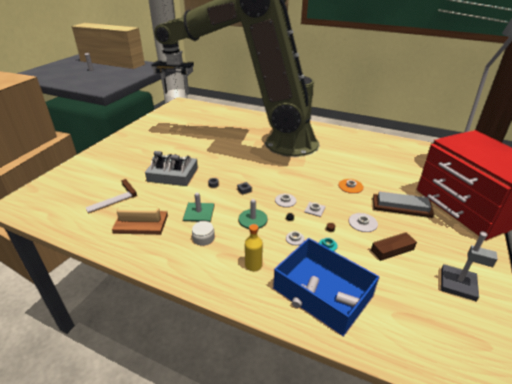

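View pics/side0.png

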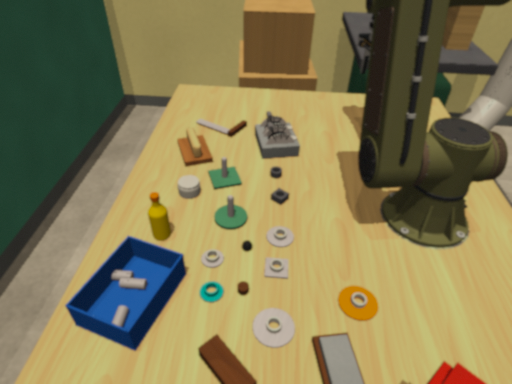

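View pics/wrist0.png

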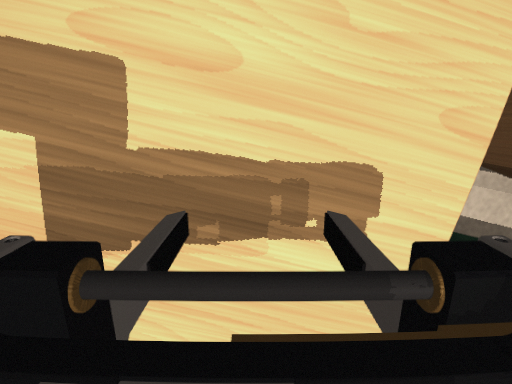

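The side view shows a grey large round collar (273,327), a grey round (280,236), a small grey round (212,257) and a grey square (277,268). The round lock is at (276,172) and the square lock at (280,196). The square arbor is at (225,178) and the round arbor at (231,215). The look-alikes are orange (358,302) and turquoise (211,291). Next I'll measure these and enlarge the view.

```bash
python3 - <<'E'
from h import *
cs={}
for n in ['side','scene']:
    c=cam(n); cs[n]=c; P=cloud(c)
    if n=='side': save(c,'side_c',(150,150,390,360),3)
    else: save(c,'scene_c',(140,140,400,260),3)
    hsv=cv2.cvtColor(c['color'],cv2.COLOR_RGB2HSV)
    # grey: low saturation on table zone
    m=((hsv[...,1]<60)|(hsv[...,2]<70)|((hsv[...,0]>40)&(hsv[...,1]>80)))
    z=P[...,2]
    m=(m&(P[...,0]>0.25)&(P[...,0]<0.85)&(abs(P[...,1])<0.6)&(z<0.15)).astype(np.uint8)
    k,l,s,ce=cv2.connectedComponentsWithStats(m)
    for i in range(1,k):
        if s[i,4]<40: continue
        q=P[l==i]; q=q[np.isfinite(q[:,0])]
        print(n,s[i],'ctr',np.round(ce[i]),'med',np.round(np.median(q,0),3),'lo',np.round(np.percentile(q,2,axis=0),3),'hi',np.round(np.percentile(q,98,axis=0),3),c['color'][l==i].mean(0).round())
E
```

```text
side [ 256  112   43   45 1307] ctr [276. 138.] med [ 0.462 -0.292  0.053] lo [ 0.388 -0.417  0.013] hi [ 0.532 -0.254  0.115] [104.  98.  88.]
side [197 119  31  14 141] ctr [213. 126.] med [ 0.717 -0.447  0.013] lo [ 0.657 -0.489  0.01 ] hi [ 0.783 -0.406  0.018] [176. 162. 147.]
side [229 124  17  12  43] ctr [237. 130.] med [ 0.618 -0.421  0.014] lo [ 0.593 -0.471  0.007] hi [ 0.645 -0.388  0.022] [57. 36. 19.]
side [209 158  32  30 499] ctr [224. 176.] med [ 0.625 -0.115  0.013] lo [ 0.577 -0.165  0.008] hi [ 0.674 -0.07   0.08 ] [ 82. 125.  88.]
side [272 168   9   9  74] ctr [276. 172.] med [ 0.455 -0.15   0.018] lo [ 0.441 -0.179  0.008] hi [ 0.468 -0.14   0.026] [60. 56. 52.]
side [178 176  21  21 372] ctr [188. 186.] med [ 0.726 -0.025  0.044] lo [ 0.699 -0.067  0.013] hi [ 0.757 -0.008  0.048] [160. 151. 133.]
side [272 189  16  14 147] ctr [280. 196.] med [ 0.439 -0.028  0.021] lo [ 0.417 -0.053  0.006] hi [ 0.461 -0.011  0.027] [64. 60. 56.]
side [215 196  32  33 622] ctr [230. 216.] med [0.581 0.072 0.013] lo [0.541 0.026 0.009] hi [0.626 0.111 0.083] [ 82. 125.  88.]
s
[... 2373 characters left out ...]
 0.267 0.019] [176. 165. 157.]
scene [374 206  52  10 134] ctr [399. 211.] med [0.342 0.516 0.01 ] lo [0.325 0.433 0.003] hi [0.359 0.595 0.016] [47. 29. 19.]
scene [349 213  29  19 420] ctr [363. 222.] med [0.455 0.409 0.006] lo [0.404 0.366 0.002] hi [0.49  0.449 0.02 ] [198. 187. 180.]
scene [ 273  231  107   94 5046] ctr [324. 274.] med [0.737 0.346 0.021] lo [0.601 0.226 0.002] hi [0.845 0.477 0.08 ] [ 49.  77. 127.]
scene [371 243  44  17 263] ctr [391. 251.] med [0.574 0.507 0.019] lo [0.517 0.457 0.005] hi [0.599 0.57  0.032] [46. 29. 18.]
scene [  105   290   266    94 11211] ctr [213. 348.] med [ 0.677 -0.115 -0.751] lo [ 0.552 -0.577 -0.758] hi [ 0.841  0.468 -0.743] [88. 83. 75.]
```

View pics/side_c.png

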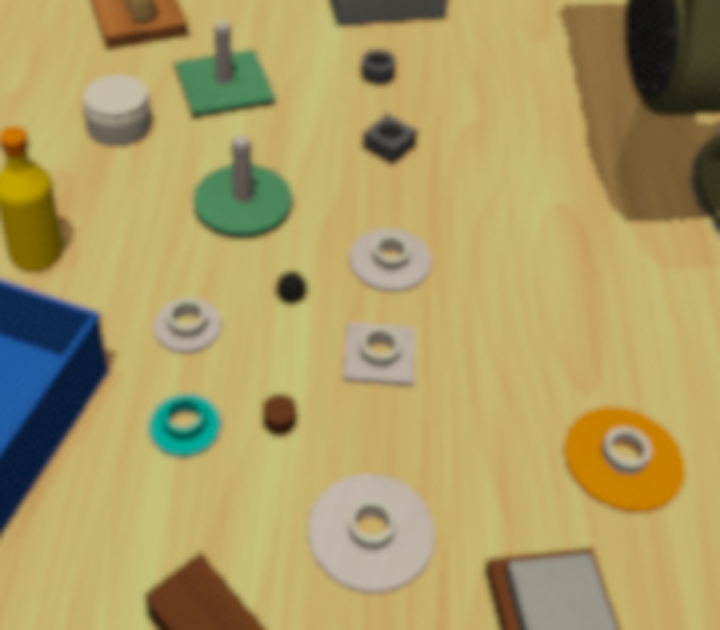

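View pics/scene_c.png

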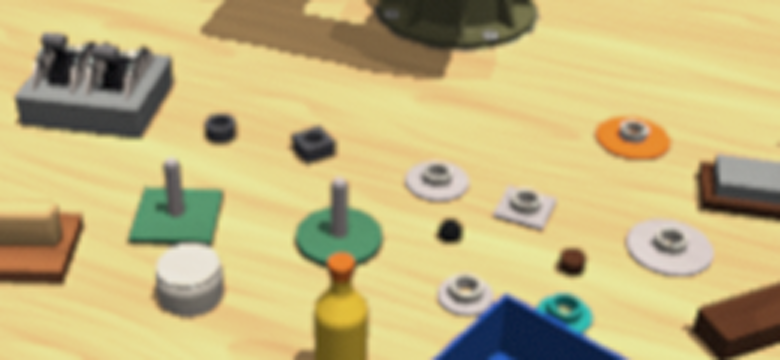

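```bash
cat >> h.py <<'E'
from scipy.spatial.transform import Rotation as Ro
def toolR():
    return Ro.from_euler('xyz',ctrl.get_obs()['eef_rot']).as_matrix()
def goto(x,y,z,jaw=None):
    """print tool shift mm to world TCP; jaw = wanted jaw direction angle (deg, mod 180)"""
    o=ctrl.get_obs(); R=toolR(); d=R.T@(np.array([x,y,z])-o['ee_pos'])*1000
    a=np.degrees(np.arctan2(R[1,2],R[0,2])); r=0
    if jaw is not None: r=-((jaw-a+90)%180-90)
    print('t',round(o['time_s'],2),'tcp',o['ee_pos'].round(4),'jaw',round(a,1),'tilt x',R[:,0].round(3),'SHIFT',d.round(1),'roll',round(r,1),'q6',o['qpos'][5].round(2),'F',o['force'].round(1),'w',round(o['grip_width'],4))
def circ(xy):
    from scipy.optimize import least_squares
    f=lambda p:np.hypot(xy[:,0]-p[0],xy[:,1]-p[1])-p[2]
    r=least_squares(f,[*xy.mean(0),.018],loss='soft_l1',f_scale=.001); return r.x
E
python3 - <<'E'
from h import *
print(toolR().round(3)); goto(0.48,0.0,0.32,90)
c=cam('side');P=cloud(c)
for u,v in [(160,205),(160,217),(160,230),(188,183)]: print(P[v,u].round(3))
c=cam('wrist'); print(toolR().T@(-c['R'].T@c['t']-ctrl.get_obs()['ee_pos']))
E
```

```text
[[-0.     0.972  0.236]
 [ 0.001  0.236 -0.972]
 [-1.     0.    -0.001]]
t 0.25 tcp [ 0.1295 -0.5344  0.2052] jaw -76.4 tilt x [-0.     0.001 -1.   ] SHIFT [-114.6  466.5 -436.8] roll 13.6 q6 -0.07 F [0.4 0.3 0.7] w 0.0943
[0.758 0.149 0.115]
[0.755 0.17  0.091]
[0.761 0.172 0.044]
[ 0.728 -0.032  0.047]
[-0.17940065  0.06920488  0.00050502]
```

>>> servo_tool(motion=[-60, 0, 0, 7, -115, 40, -30, 13.6, -115, 90, -80, 13.6, -115, 140, -130, 13.6, -115, 190, -175, 13.6, -115, 240, -225, 13.6, -115, 290, -270, 13.6, -115, 340, -320, 13.6, -115, 390, -365, 13.6, -115, 430, -400, 13.6, -115, 455, -425, 13.6, -115, 466, -437, 13.6, -115, 466, -437, 13.6, -115, 466, -437, 13.6], gripper=1)

```text
time_s: 2.1
ee_pos: [0.4792, -0.0005, 0.3204]
eef_rot: [-0.73, 1.571, -2.301]
force: [-0.5, -0.5, -0.3]
grip_width: 0.0939
```

```bash
python3 - <<'E'
from h import *
goto(0.48,0.0,0.32,90)
c=cam('wrist'); save(c,'wrist1')
E
```

```text
t 2.1 tcp [ 0.4792 -0.0005  0.3204] jaw -90.0 tilt x [-0. -0. -1.] SHIFT [ 0.4  0.8 -0.5] roll 0.0 q6 1.49 F [-0.5 -0.5 -0.3] w 0.0939
```

View pics/wrist1.png

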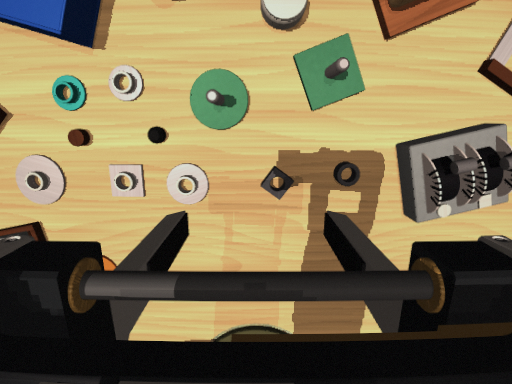

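The wrist view shows everything: large (40,180), medium (187,184), small (126,83), square (127,181), lock square (277,182), lock round (346,173), round post (214,97), square post (342,66), and the levers near (450,170). The turquoise look-alike is at (69,92).

```bash
cat >> h.py <<'E'
def meas(c,uv,rad,zlo,zhi,P=None):
    P=cloud(c) if P is None else P
    u,v=uv; q=P[max(0,v-rad):v+rad,max(0,u-rad):u+rad].reshape(-1,3); q=q[np.isfinite(q[:,0])]
    q=q[(q[:,2]>zlo)&(q[:,2]<zhi)]
    return q
def ring(q):
    # hull of top ring -> min enclosing / outer circle
    h=cv2.convexHull(q[:,:2].astype(np.float32)*1000).reshape(-1,2)/1000
    return circ(h.astype(float)), q.mean(0), len(q)
E
python3 - <<'E'
from h import *
c=cam('wrist');P=cloud(c)
for n,uv,r,a,b in [('RL',(36,181),16,.014,.026),('RM',(187,184),16,.014,.026),('RS',(126,83),16,.014,.026),('SQ',(124,181),16,.014,.026),('LS',(277,182),20,.017,.03),('LR',(346,173),20,.017,.03),('postR',(214,97),14,.078,.095),('postS',(342,66),16,.078,.095)]:
    q=meas(c,uv,r,a,b,P)
    ci,m,k=ring(q); print(n,ci.round(4),m.round(4),k)
for n,uv,r in [('RLf',(40,180),32),('RMf',(187,184),28),('SQf',(127,181),26),('RSf',(126,83),22)]:
    q=meas(c,uv,r,.003,.03,P); ci,m,k=ring(q); print(n,ci.round(4),np.ptp(q,axis=0).round(3), cv2.minAreaRect((q[:,:2]*1000).astype(np.float32)))
for n,uv,r in [('baseR',(219,98),36),('baseS',(330,71),42)]:
    q=meas(c,uv,r,.008,.016,P); ci,m,k=ring(q); print(n,ci.round(4),cv2.minAreaRect((q[:,:2]*1000).astype(np.float32)))
q=meas(c,(277,182),20,.017,.03,P);print(cv2.minAreaRect((q[:,:2]*1000).astype(np.float32)))
E
```

```text
RL [0.4438 0.4059 0.0177] [0.4438 0.4058 0.0189] 183
RM [0.4359 0.1256 0.0171] [0.4362 0.1255 0.0194] 165
RS [0.6134 0.2228 0.018 ] [0.613  0.2225 0.019 ] 228
SQ [0.4428 0.238  0.0178] [0.4432 0.2384 0.0191] 176
LS [ 0.4405 -0.0396  0.0263] [ 0.4412 -0.0378  0.0239] 425
LR [ 0.4573 -0.1635  0.0206] [ 0.4576 -0.1632  0.0235] 303
postR [0.5834 0.0616 0.0096] [0.583  0.0611 0.0842] 154
postS [ 0.6277 -0.1235  0.0099] [ 0.627  -0.1227  0.0841] 170
RLf [0.4431 0.4062 0.0483] [0.095 0.098 0.02 ] ((443.4581604003906, 406.1060791015625), (95.7780532836914, 97.04496765136719), 6.045594215393066)
RMf [0.4359 0.1258 0.0382] [0.077 0.089 0.02 ] ((435.677978515625, 125.40723419189453), (75.90133666992188, 75.09126281738281), 45.49440383911133)
SQf [0.4505 0.2453 0.0429] [0.075 0.068 0.019] ((449.9105529785156, 241.74264526367188), (67.54014587402344, 75.24102020263672), 89.96952819824219)
RSf [0.6129 0.2224 0.0296] [0.064 0.06  0.019] ((613.7549438476562, 222.96347045898438), (60.137611389160156, 59.74458312988281), 66.98733520507812)
baseR [0.5843 0.0624 0.049 ] ((584.5208129882812, 62.03068923950195), (97.24319458007812, 96.53340911865234), 89.88687896728516)
baseS [ 0.6283 -0.1223  0.0624] ((628.2150268554688, -124.4884033203125), (96.99057006835938, 97.41831970214844), 21.46525001525879)
((440.6131591796875, -37.867767333984375), (42.214900970458984, 42.156253814697266), 53.630760192871094)
```

Identification: there are three grey rounds, with flange radii of 48, 38 and 30 mm at wrist pixels (40,180), (187,184) and (126,83), so large, medium and small. There is one grey square (127,181). The orange and turquoise collars are excluded by colour. The enlarged side crop already confirmed these, so I'll start with round_large.

```bash
python3 - <<'E'
from h import *
goto(0.444,0.406,0.14,90)
E
```

```text
t 2.2 tcp [ 0.4792 -0.0009  0.3206] jaw -90.0 tilt x [ 0. -0. -1.] SHIFT [ 180.6  -35.5 -406.9] roll -0.0 q6 1.49 F [-0.6 -0.5 -0.6] w 0.0941
```

>>> servo_tool(motion=[0, 0, -50, 0, 0, 0, -105, 0, 20, -10, -160, 0, 50, -15, -215, 0, 80, -20, -270, 0, 110, -25, -325, 0, 140, -30, -370, 0, 165, -35, -395, 0, 180, -35.5, -407, 0, 180, -35.5, -407, 0, 180, -35.5, -407, 0], gripper=0.75)

```text
time_s: 3.58
ee_pos: [0.4447, 0.4061, 0.1417]
eef_rot: [2.17, 1.569, 0.599]
force: [0.9, 0.5, 0.7]
grip_width: 0.0707
```

```bash
python3 - <<'E'
from h import *
goto(0.444,0.406,0.009,90)
c=cam('wrist'); save(c,'wrist2'); p=proj(c,[0.444,0.406,.02])[0]; print(p)
u=tuple(p.astype(int)); q=meas(c,u,45,.014,.026); print([x for x in ring(q)])
E
```

```text
t 3.58 tcp [0.4447 0.4061 0.1417] jaw -90.0 tilt x [ 0.001  0.001 -1.   ] SHIFT [132.7  -0.9   0.3] roll -0.0 q6 2.25 F [0.9 0.5 0.7] w 0.0707
[255.55181831 185.10417521]
[array([0.44405823, 0.40736949, 0.01756458]), array([0.4443269 , 0.40749173, 0.01954857]), 408]
```

View pics/wrist2.png

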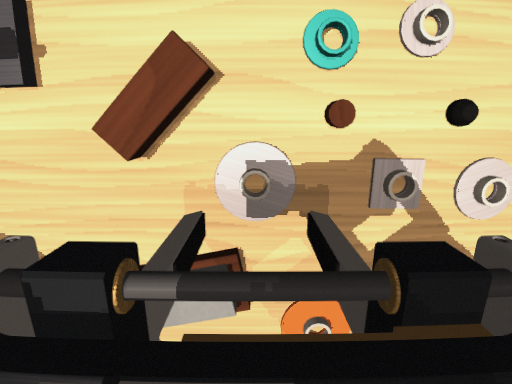

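Grey large collar under the gripper at (255,184), hub centre at (0.444,0.407). I'll descend and grip.

>>> servo_tool(motion=[50, -0.8, -0.8, 0, 95, -0.8, -0.8, 0, 118, -0.8, -0.8, 0, 128, -0.8, -0.8, 0, 132, -0.8, -0.8, 0, 132, -0.8, -0.8, 0, 132, -0.8, -0.8, 0])

```text
time_s: 4.5
ee_pos: [0.4434, 0.408, 0.0094]
eef_rot: [2.241, 1.569, 0.671]
force: [-0.3, 0.4, 0.1]
grip_width: 0.0702
```

>>> servo_tool(motion=[0, 0, 0, 0, 0, 0, 0, 0, 0, 0, 0, 0, 0, 0, 0, 0, 0, 0, 0, 0, 0, 0, 0, 0], gripper=0.2, force=30)

```text
time_s: 5.25
ee_pos: [0.443, 0.4077, 0.0085]
eef_rot: [1.493, 1.571, -0.077]
force: [0.5, -0.8, -0.0]
grip_width: 0.0351
```

>>> servo_tool(motion=[-30, 0, 0, 0, -80, 0, 0, 0, -120, 0, 0, 0, -130, 0, 0, 0, -130, 0, 0, 0, -130, 0, 0, 0])

```text
time_s: 6.0
ee_pos: [0.4424, 0.4072, 0.1363]
eef_rot: [-0.884, 1.568, -2.454]
force: [-0.8, 0.5, -2.7]
grip_width: 0.0356
```

```bash
python3 - <<'E'
from h import *
goto(0.5833,0.0615,0.14,90)
c=cam('wrist'); save(c,'wrist3')
E
```

```text
t 6.0 tcp [0.4424 0.4072 0.1363] jaw -90.0 tilt x [-0.002 -0.002 -1.   ] SHIFT [ -3.4 140.7 345.8] roll 0.0 q6 2.25 F [-0.8  0.5 -2.7] w 0.0356
```

View pics/wrist3.png

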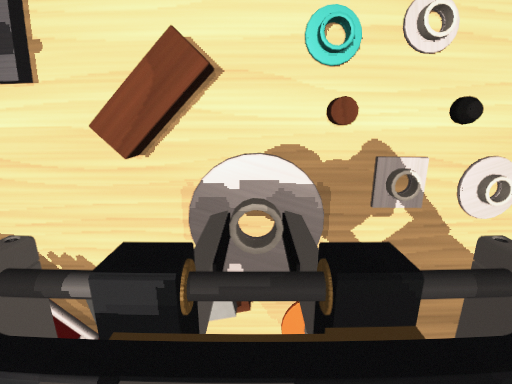

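Collar is held level. I'll measure its in-hand offset.

```bash
cat >> h.py <<'E'
def inhand(Rf,zc,win=0.07,c=None):
    """fit flange circle radius Rf from wrist cloud; zc= flange top height; returns offset centre-tcp world"""
    from scipy.optimize import least_squares
    c=c or cam('wrist');P=cloud(c); o=ctrl.get_obs()['ee_pos']
    q=P.reshape(-1,3); q=q[np.isfinite(q[:,0])]
    q=q[(abs(q[:,2]-zc)<.004)&(np.hypot(q[:,0]-o[0],q[:,1]-o[1])<win)]
    h=cv2.convexHull(q[:,:2].astype(np.float32)*1000).reshape(-1,2)/1000
    h=h[h[:,0]>o[0]+0.01]
    f=lambda p:np.hypot(h[:,0]-p[0],h[:,1]-p[1])-Rf
    r=least_squares(f,o[:2],loss='soft_l1',f_scale=.001)
    print('n',len(q),'z',np.median(q[:,2]).round(4),'off',(r.x-o[:2]).round(4),'cost',r.cost,'res',np.abs(f(r.x)).max().round(4))
E
python3 - <<'E'
from h import *
o=ctrl.get_obs(); inhand(.048,o['ee_pos'][2]-.003)
E
```

```text
n 8252 z 0.1342 off [ 0.0005 -0.0003] cost 2.1824924403925738e-07 res 0.0003
```

>>> servo_tool(motion=[0, 10, 40, 0, -4, 30, 90, 0, -4, 50, 140, 0, -4, 72, 190, 0, -4, 94, 240, 0, -4, 115, 290, 0, -4, 132, 330, 0, -4, 140, 345, 0, -4, 140.5, 345.5, 0, -4, 140.5, 345.5, 0, -4, 140.5, 345.5, 0, -4, 140.5, 345.5, 0])

```text
time_s: 7.6
ee_pos: [0.5835, 0.0631, 0.1425]
eef_rot: [2.333, 1.571, 0.764]
force: [-0.1, 0.2, -3.6]
grip_width: 0.0357
```

```bash
python3 - <<'E'
from h import *
goto(0.5831,0.0619,0.021,90)
o=ctrl.get_obs(); inhand(.048,o['ee_pos'][2]-.003)
c=cam('side'); save(c,'side2',(190,140,290,250),5)
E
```

```text
t 7.6 tcp [0.5835 0.0631 0.1425] jaw -89.9 tilt x [ 0.  0. -1.] SHIFT [121.5  -0.4   1.2] roll 0.1 q6 1.61 F [-0.1  0.2 -3.6] w 0.0357
n 8244 z 0.1403 off [ 0.0006 -0.0001] cost 1.6710116672101827e-07 res 0.0003
```

View pics/side2.png

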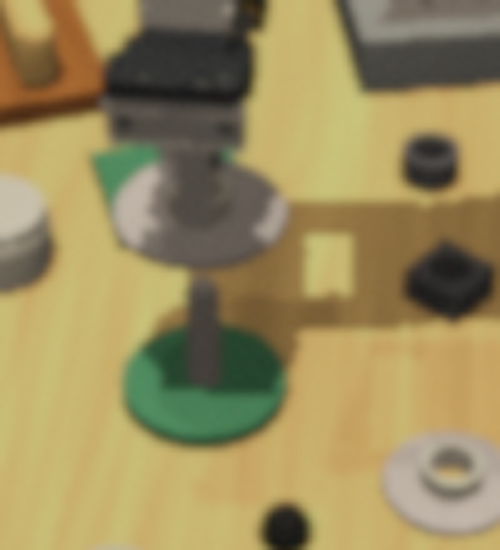

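The collar is above the round post. I'll descend in stages.

>>> servo_tool(motion=[25, -0.4, 1.2, 0, 45, -0.4, 1.2, 0, 60, -0.4, 1.2, 0, 75, -0.4, 1.2, 0, 90, -0.4, 1.2, 0, 105, -0.4, 1.2, 0, 114, -0.4, 1.2, 0, 118, -0.4, 1.2, 0, 120.5, -0.4, 1.2, 0, 120.5, -0.4, 1.2, 0, 120.5, -0.4, 1.2, 0])

```text
time_s: 9.07
ee_pos: [0.5835, 0.0611, 0.0223]
eef_rot: [1.592, 1.57, 0.021]
force: [-0.2, -0.3, -2.9]
grip_width: 0.0361
```

>>> servo_tool(motion=[1, 0, 0, 0, 1.5, 0, 0, 0, 1.5, 0, 0, 0])

```text
time_s: 9.45
ee_pos: [0.5833, 0.0611, 0.0205]
eef_rot: [1.442, 1.571, -0.128]
force: [-0.1, 0.4, -2.2]
grip_width: 0.0358
```

>>> servo_tool(motion=[0, 0, 0, 0, 0, 0, 0, 0, 0, 0, 0, 0, 0, 0, 0, 0], gripper=0.7)

```text
time_s: 9.95
ee_pos: [0.5833, 0.0611, 0.0205]
eef_rot: [1.771, 1.571, 0.2]
force: [-0.3, -0.1, 1.4]
grip_width: 0.0653
```

>>> servo_tool(motion=[-40, 0, 0, 0, -90, 0, 0, 0, -130, 0, 0, 0, -150, 0, 0, 0, -150, 0, 0, 0])

```text
time_s: 10.58
ee_pos: [0.5838, 0.0611, 0.1717]
eef_rot: [1.617, 1.568, 0.047]
force: [-0.1, 0.3, -0.5]
grip_width: 0.0661
```

```bash
python3 - <<'E'
from h import *
c=cam('wrist'); save(c,'wrist4')
P=cloud(c); u=tuple(proj(c,[.5835,.0617,.032])[0].astype(int)); q=meas(c,u,60,.027,.037,P); print(ring(q)); q=meas(c,u,40,.08,.095,P); print(ring(q))
q=meas(c,u,60,.015,.022,P); print(ring(q))
c2=cam('side');P=cloud(c2)
u=tuple(proj(c2,[.436,.1257,.02])[0].astype(int)); print(ring(meas(c2,u,12,.014,.026,P)))
goto(.436,.1257,.14,90)
E
```

```text
(array([0.58427813, 0.06099715, 0.0175475 ]), array([0.58989856, 0.06021883, 0.03178069]), 281)
(array([0.58426661, 0.06271805, 0.0095695 ]), array([0.58518867, 0.06284164, 0.08434857]), 274)
(array([0.58418172, 0.0609317 , 0.04752274]), array([0.58683001, 0.06082198, 0.0182149 ]), 3808)
(array([0.43496252, 0.12657659, 0.0177513 ]), array([0.43552154, 0.12740851, 0.01888102]), 74)
t 10.68 tcp [0.5829 0.0611 0.1694] jaw -90.0 tilt x [-0.001 -0.    -1.   ] SHIFT [  29.6 -146.9  -64.7] roll 0.0 q6 1.61 F [-0.4 -0.6 -0.4] w 0.0658
```

View pics/wrist4.png

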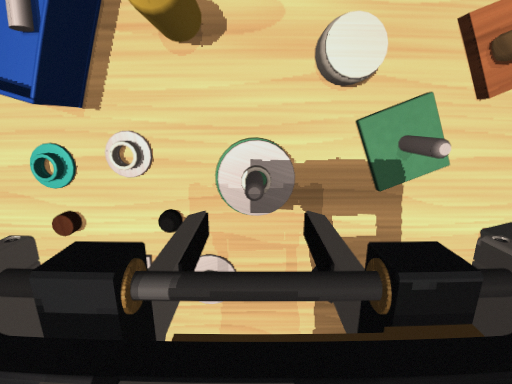

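round_large is home: flange top 18 mm, hub top 32 mm, about 2 mm off the axis. Next is round_medium.

>>> servo_tool(motion=[0, -40, -15, 0, 5, -90, -40, 0, 20, -130, -58, 0, 29, -147, -64.5, 0, 29, -147, -64.5, 0, 29, -147, -64.5, 0])

```text
time_s: 11.42
ee_pos: [0.4369, 0.1253, 0.1413]
eef_rot: [-1.044, 1.571, -2.614]
force: [0.3, -0.7, -0.3]
grip_width: 0.0655
```

```bash
python3 - <<'E'
from h import *
c=cam('wrist'); save(c,'wrist5')
p=proj(c,[.436,.1257,.02])[0]; q=meas(c,tuple(p.astype(int)),45,.014,.026); r=ring(q); print(r)
goto(r[0][0],r[0][1],.009,90)
E
```

```text
(array([0.4359427 , 0.12625837, 0.01756209]), array([0.43624075, 0.12619602, 0.01960398]), 406)
t 11.47 tcp [0.437  0.1252 0.1414] jaw -90.0 tilt x [ 0. -0. -1.] SHIFT [132.4  -1.1  -1. ] roll -0.0 q6 1.77 F [0.4 0.9 0.1] w 0.066
```

View pics/wrist5.png

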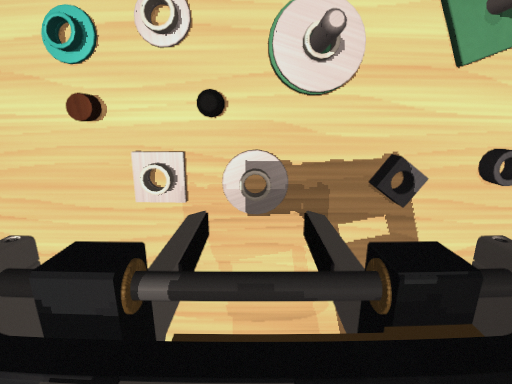

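Medium collar under the jaws at (255,182), clear all round.

>>> servo_tool(motion=[50, -1, -1, 0, 95, -1, -1, 0, 118, -1, -1, 0, 128, -1, -1, 0, 132, -1, -1, 0, 132, -1, -1, 0, 132, -1, -1, 0])

```text
time_s: 12.35
ee_pos: [0.4357, 0.1266, 0.0102]
eef_rot: [1.755, 1.569, 0.185]
force: [0.1, -0.0, 0.1]
grip_width: 0.0652
```

>>> servo_tool(motion=[0, 0, 0, 0, 0, 0, 0, 0, 0, 0, 0, 0, 0, 0, 0, 0, 0, 0, 0, 0], gripper=0.2)

```text
time_s: 12.98
ee_pos: [0.4353, 0.1265, 0.0095]
eef_rot: [1.684, 1.571, 0.114]
force: [-0.9, 0.0, 2.1]
grip_width: 0.0353
```

>>> servo_tool(motion=[-30, 0, 0, 0, -80, 0, 0, 0, -120, 0, 0, 0, -135, 0, 0, 0, -135, 0, 0, 0, -135, 0, 0, 0])

```text
time_s: 13.72
ee_pos: [0.4345, 0.1264, 0.1427]
eef_rot: [-1.363, 1.568, -2.933]
force: [0.3, 0.3, -0.7]
grip_width: 0.0356
```

```bash
python3 - <<'E'
from h import *
goto(0.5840,0.0622,0.145,90)
o=ctrl.get_obs(); inhand(.039,o['ee_pos'][2]-.003)
E
```

```text
t 13.72 tcp [0.4345 0.1264 0.1427] jaw -90.0 tilt x [-0.003 -0.001 -1.   ] SHIFT [ -2.6 149.4  64.2] roll 0.0 q6 1.77 F [ 0.3  0.3 -0.7] w 0.0356
n 4964 z 0.1394 off [ 0.0002 -0.0002] cost 1.5147336083710615e-07 res 0.0002
```

>>> servo_tool(motion=[-5, 40, 20, 0, -5, 85, 40, 0, -5, 125, 55, 0, -5, 145, 63, 0, -5, 149.5, 64, 0, -5, 149.5, 64, 0, -5, 149.5, 64, 0, -5, 149.5, 64, 0])

```text
time_s: 14.78
ee_pos: [0.5844, 0.0629, 0.1497]
eef_rot: [1.686, 1.571, 0.116]
force: [-0.7, 0.0, -1.3]
grip_width: 0.0353
```

```bash
python3 - <<'E'
from h import *
goto(0.5840,0.0622,0.0415,90)
E
```

```text
t 14.78 tcp [0.5844 0.0629 0.1497] jaw -89.9 tilt x [ 0.  0. -1.] SHIFT [108.2  -0.4   0.7] roll 0.1 q6 1.61 F [-0.7  0.  -1.3] w 0.0353
```

>>> servo_tool(motion=[30, -0.4, 0.7, 0, 50, -0.4, 0.7, 0, 65, -0.4, 0.7, 0, 80, -0.4, 0.7, 0, 93, -0.4, 0.7, 0, 102, -0.4, 0.7, 0, 106, -0.4, 0.7, 0, 108, -0.4, 0.7, 0, 108, -0.4, 0.7, 0, 108, -0.4, 0.7, 0])

```text
time_s: 16.02
ee_pos: [0.5845, 0.0619, 0.0417]
eef_rot: [1.626, 1.57, 0.056]
force: [0.1, -0.7, -2.0]
grip_width: 0.0356
```

>>> servo_tool(motion=[0.5, 0, 0, 0, 0.5, 0, 0, 0, 0.5, 0, 0, 0, 0.5, 0, 0, 0], gripper=0.65)

```text
time_s: 16.52
ee_pos: [0.5844, 0.0619, 0.041]
eef_rot: [1.831, 1.571, 0.261]
force: [0.1, 0.3, 0.0]
grip_width: 0.0611
```

>>> servo_tool(motion=[-40, 0, 0, 0, -90, 0, 0, 0, -115, 0, 0, 0, -130, 0, 0, 0, -130, 0, 0, 0])

```text
time_s: 17.15
ee_pos: [0.5845, 0.0619, 0.1712]
eef_rot: [1.635, 1.57, 0.064]
force: [-0.6, -0.3, 0.2]
grip_width: 0.0611
```

```bash
python3 - <<'E'
from h import *
c=cam('wrist'); save(c,'wrist6')
P=cloud(c); u=tuple(proj(c,[.5835,.0617,.032])[0].astype(int)); print(ring(meas(c,u,60,.047,.057,P)), ring(meas(c,u,60,.035,.043,P)),ring(meas(c,u,60,.015,.022,P)))
p=proj(c,[.613,.2226,.02])[0]; print(p); print(ring(meas(c,tuple(p.astype(int)),30,.014,.026,P)))
goto(.613,.2226,.14,90)
E
```

```text
(array([0.58515188, 0.06174753, 0.01751127]), array([0.59008458, 0.06110267, 0.05172146]), 335) (array([0.5851567 , 0.06178669, 0.03847412]), array([0.58731253, 0.06173919, 0.03818553]), 2595) (array([0.58425391, 0.06098302, 0.04748059]), array([0.59615857, 0.05889816, 0.0180899 ]), 1207)
[122.66676371 156.10124063]
(array([0.61381268, 0.22268567, 0.0175057 ]), array([0.61380635, 0.22278871, 0.01911138]), 385)
t 17.2 tcp [0.5842 0.0619 0.1702] jaw -90.0 tilt x [-0.001 -0.    -1.   ] SHIFT [  30.1   28.9 -160.7] roll 0.0 q6 1.61 F [ 0.4 -0.5  0.4] w 0.0612
```

View pics/wrist6.png

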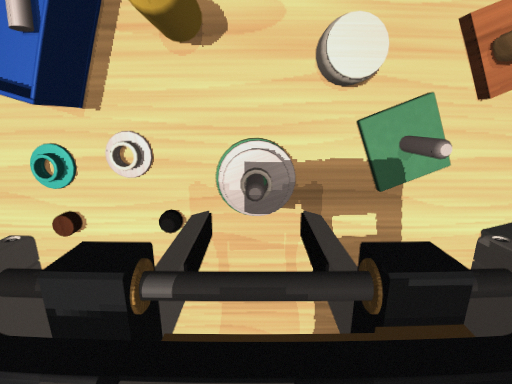

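round_medium is home (hub top 52 mm). Next is the grey round_small at wrist (127,155). The turquoise one at (50,165) is the look-alike and stays.

>>> servo_tool(motion=[0, 10, -45, 0, 5, 20, -100, 0, 20, 29, -145, 0, 28, 29.5, -159, 0, 29.5, 29.5, -160.5, 0, 29.5, 29.5, -160.5, 0, 29.5, 29.5, -160.5, 0])

```text
time_s: 18.08
ee_pos: [0.6141, 0.2213, 0.1421]
eef_rot: [1.767, 1.57, 0.195]
force: [-0.3, 0.6, -0.0]
grip_width: 0.0609
```

```bash
python3 - <<'E'
from h import *
c=cam('wrist'); save(c,'wrist7')
p=proj(c,[.6136,.2226,.02])[0]; r=ring(meas(c,tuple(p.astype(int)),45,.014,.026)); print(r)
goto(r[0][0],r[0][1],.009,90)
E
```

```text
(array([0.61374298, 0.22355431, 0.01753584]), array([0.61405056, 0.22361861, 0.01959333]), 405)
t 18.12 tcp [0.6141 0.2214 0.1421] jaw -90.0 tilt x [ 0.001  0.    -1.   ] SHIFT [133.1  -0.5  -2.1] roll -0.0 q6 1.86 F [0.2 0.5 0.3] w 0.0609
```

View pics/wrist7.png

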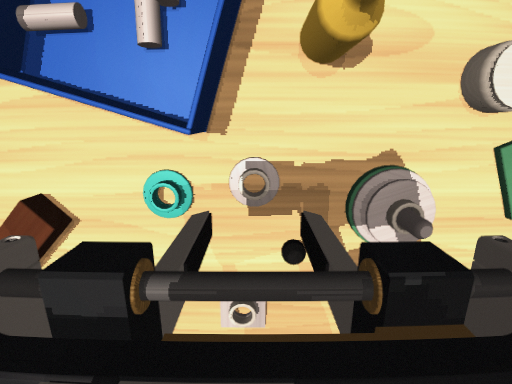

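Grey small collar at (254,182), clear between the fingers.

>>> servo_tool(motion=[50, -0.5, -1.8, 0, 95, -0.5, -1.8, 0, 118, -0.5, -1.8, 0, 128, -0.5, -1.8, 0, 133, -0.5, -1.8, 0, 133, -0.5, -1.8, 0, 133, -0.5, -1.8, 0])

```text
time_s: 19.0
ee_pos: [0.6138, 0.2244, 0.0095]
eef_rot: [1.857, 1.569, 0.287]
force: [0.6, 0.4, -0.3]
grip_width: 0.0609
```

>>> servo_tool(motion=[0, 0, 0, 0, 0, 0, 0, 0, 0, 0, 0, 0, 0, 0, 0, 0, 0, 0, 0, 0], gripper=0.2)

```text
time_s: 19.62
ee_pos: [0.6133, 0.2242, 0.0085]
eef_rot: [1.61, 1.571, 0.04]
force: [-1.4, -0.3, 2.0]
grip_width: 0.0352
```

>>> servo_tool(motion=[-30, 0, 0, 0, -80, 0, 0, 0, -120, 0, 0, 0, -140, 0, 0, 0, -140, 0, 0, 0, -140, 0, 0, 0])

```text
time_s: 20.38
ee_pos: [0.6128, 0.2241, 0.1468]
eef_rot: [-1.283, 1.569, -2.854]
force: [-0.0, -0.0, -1.9]
grip_width: 0.0349
```

```bash
python3 - <<'E'
from h import *
goto(0.5842,0.0622,0.150,90)
o=ctrl.get_obs(); inhand(.030,o['ee_pos'][2]-.003)
E
```

```text
t 20.38 tcp [0.6128 0.2241 0.1468] jaw -90.0 tilt x [-0.002 -0.001 -1.   ] SHIFT [ -3.  -28.7 161.9] roll 0.0 q6 1.86 F [-0.  -0.  -1.9] w 0.0349
n 2245 z 0.1444 off [ 0.     -0.0001] cost 1.7318669289621112e-07 res 0.0003
```

>>> servo_tool(motion=[-5, -7, 40, 0, -5, -15, 90, 0, -5, -24, 135, 0, -5, -28, 157, 0, -5, -28.5, 161.5, 0, -5, -28.5, 161.5, 0, -5, -28.5, 161.5, 0, -5, -28.5, 161.5, 0])

```text
time_s: 21.42
ee_pos: [0.5849, 0.0635, 0.1533]
eef_rot: [-2.047, 1.571, 2.667]
force: [0.2, -0.4, -0.9]
grip_width: 0.0352
```

```bash
python3 - <<'E'
from h import *
goto(0.5842,0.0622,0.0605,90)
E
```

```text
t 21.43 tcp [0.5849 0.0635 0.1533] jaw -89.9 tilt x [-0.  0. -1.] SHIFT [92.8 -0.7  1.3] roll 0.1 q6 1.62 F [ 0.2 -0.4 -0.9] w 0.0352
```

>>> servo_tool(motion=[25, -0.7, 1.3, 0, 40, -0.7, 1.3, 0, 55, -0.7, 1.3, 0, 70, -0.7, 1.3, 0, 82, -0.7, 1.3, 0, 89, -0.7, 1.3, 0, 92.5, -0.7, 1.3, 0, 92.5, -0.7, 1.3, 0, 92.5, -0.7, 1.3, 0])

```text
time_s: 22.55
ee_pos: [0.5844, 0.0614, 0.0614]
eef_rot: [1.59, 1.57, 0.02]
force: [0.0, -0.1, -1.7]
grip_width: 0.0352
```

>>> servo_tool(motion=[0.3, 0, 0, 0, 0.3, 0, 0, 0, 0.3, 0, 0, 0, 0.3, 0, 0, 0], gripper=0.65)

```text
time_s: 23.05
ee_pos: [0.5842, 0.0614, 0.0607]
eef_rot: [1.727, 1.571, 0.157]
force: [0.7, -0.5, 1.2]
grip_width: 0.061
```

>>> servo_tool(motion=[-40, 0, 0, 0, -80, 0, 0, 0, -105, 0, 0, 0, -110, 0, 0, 0, -110, 0, 0, 0])

```text
time_s: 23.68
ee_pos: [0.5839, 0.0614, 0.1698]
eef_rot: [-1.548, 1.57, -3.118]
force: [0.1, -0.5, -1.0]
grip_width: 0.0609
```

```bash
python3 - <<'E'
from h import *
c=cam('wrist'); save(c,'wrist8')
P=cloud(c); u=tuple(proj(c,[.5835,.0617,.032])[0].astype(int)); print(ring(meas(c,u,60,.067,.077,P)), ring(meas(c,u,60,.055,.063,P)))
c=cam('side');P=cloud(c)
print(ring(meas(c,tuple(proj(c,[.443,.238,.02])[0].astype(int)),12,.014,.026,P)))
goto(.443,.238,.14,90)
E
```

```text
(array([0.58479538, 0.06113932, 0.01753073]), array([0.58610535, 0.06109488, 0.07186111]), 479) (array([0.58469498, 0.06106383, 0.02953686]), array([0.58758744, 0.06110781, 0.05820974]), 1400)
(array([0.44216212, 0.2398171 , 0.01707101]), array([0.44239545, 0.24075439, 0.01898772]), 85)
t 23.77 tcp [0.5837 0.0614 0.1692] jaw -90.0 tilt x [-0.002 -0.    -1.   ] SHIFT [  29.5 -140.6 -176.7] roll 0.0 q6 1.61 F [-1.1 -0.3  0.4] w 0.061
```

round_small is home (hub top 72 mm). Now square_small at about (0.443,0.239).

>>> servo_tool(motion=[0, -30, -40, 0, 0, -65, -82, 0, 10, -105, -130, 0, 25, -132, -166, 0, 29.5, -140.5, -177, 0, 29.5, -140.5, -177, 0, 29.5, -140.5, -177, 0])

```text
time_s: 24.65
ee_pos: [0.4445, 0.2375, 0.1413]
eef_rot: [1.318, 1.571, -0.253]
force: [-0.2, -0.3, 0.3]
grip_width: 0.0613
```

```bash
python3 - <<'E'
from h import *
c=cam('wrist'); save(c,'wrist9')
P=cloud(c);p=proj(c,[.443,.239,.02])[0]; r=ring(meas(c,tuple(p.astype(int)),45,.014,.026,P)); print(r)
print(cv2.minAreaRect((meas(c,tuple(p.astype(int)),50,.004,.009,P)[:,:2]*1000).astype(np.float32)))
goto(r[0][0],r[0][1],.009,90)
E
```

```text
(array([0.44275215, 0.23895074, 0.01744455]), array([0.44290277, 0.23891379, 0.0195978 ]), 405)
((442.2886047363281, 238.8903045654297), (59.99407958984375, 60.61512756347656), 89.8589859008789)
t 24.7 tcp [0.4445 0.2375 0.1413] jaw -90.1 tilt x [ 0.  0. -1.] SHIFT [132.3  -1.8  -1.5] roll -0.1 q6 1.99 F [ 0.  -0.7  1.4] w 0.0611
```

View pics/wrist9.png

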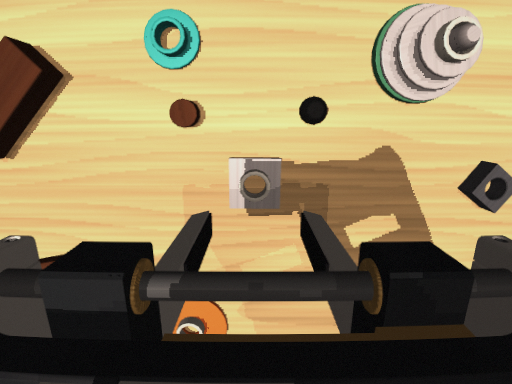

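The square collar at (255,183) has a 60 mm flange, so it is square_small. Round stack looks good at (435,50).

>>> servo_tool(motion=[50, -1.5, -1.5, 0, 95, -1.5, -1.5, 0, 118, -1.5, -1.5, 0, 128, -1.5, -1.5, 0, 132, -1.5, -1.5, 0, 132, -1.5, -1.5, 0, 132, -1.5, -1.5, 0])

```text
time_s: 25.58
ee_pos: [0.4426, 0.24, 0.01]
eef_rot: [2.005, 1.569, 0.435]
force: [0.3, 0.1, -0.5]
grip_width: 0.0611
```

>>> servo_tool(motion=[0, 0, 0, 0, 0, 0, 0, 0, 0, 0, 0, 0, 0, 0, 0, 0, 0, 0, 0, 0], gripper=0.2)

```text
time_s: 26.2
ee_pos: [0.4421, 0.2399, 0.0092]
eef_rot: [1.735, 1.571, 0.165]
force: [-0.7, 0.0, 2.6]
grip_width: 0.034
```

>>> servo_tool(motion=[-30, 0, 0, 0, -80, 0, 0, 0, -120, 0, 0, 0, -140, 0, 0, 0, -140, 0, 0, 0, -140, 0, 0, 0])

```text
time_s: 26.95
ee_pos: [0.4416, 0.2396, 0.1478]
eef_rot: [-1.147, 1.569, -2.718]
force: [-0.5, -0.2, -2.6]
grip_width: 0.0346
```

```bash
python3 - <<'E'
from h import *
goto(0.6277,-0.1233,0.150,90)
c=cam('wrist'); P=cloud(c); o=ctrl.get_obs()['ee_pos']
q=P.reshape(-1,3); q=q[np.isfinite(q[:,0])]; q=q[(abs(q[:,2]-o[2]+.003)<.004)&(np.hypot(*(q[:,:2]-o[:2]).T)<.05)]
print(q[:,1].min()-o[1],q[:,1].max()-o[1],q[:,0].max()-o[0],np.median(q[:,2]))
E
```

```text
t 26.95 tcp [0.4416 0.2396 0.1478] jaw -90.0 tilt x [-0.002 -0.001 -1.   ] SHIFT [ -2.2 186.  363. ] roll 0.0 q6 1.99 F [-0.5 -0.2 -2.6] w 0.0346
-0.030517271123460393 0.02977740822195654 0.030655381409875393 0.1447823330698298
```

>>> servo_tool(motion=[-5, 20, 40, 0, -5, 45, 90, 0, -5, 72, 140, 0, -5, 98, 190, 0, -5, 124, 240, 0, -5, 150, 290, 0, -5, 175, 340, 0, -5, 184, 359, 0, -5, 186.5, 363, 0, -5, 186.5, 363, 0, -5, 186.5, 363, 0, -5, 186.5, 363, 0])

```text
time_s: 28.5
ee_pos: [0.6287, -0.1223, 0.1544]
eef_rot: [1.47, 1.571, -0.099]
force: [0.2, -0.3, -2.1]
grip_width: 0.0343
```

```bash
python3 - <<'E'
from h import *
goto(0.628,-0.1232,0.0215,90)
for n in ['side','scene']:
    c=cam(n);P=cloud(c)
    r=ring(meas(c,tuple(proj(c,[.628,-.1232,.012])[0].astype(int)),30,.009,.016,P)); print(n,r)
    u,v=proj(c,[.628,-.1232,.07])[0].astype(int); q=P[v-8:v+14,u-8:u+9].reshape(-1,3); q=q[(q[:,2]>.03)&(q[:,2]<.085)]; print(q.mean(0),len(q))
    u,v=proj(c,[.5845,.0618,.08])[0].astype(int); q=P[v-8:v+8,u-8:u+9].reshape(-1,3); q=q[(q[:,2]>.073)&(q[:,2]<.085)]; print('R',q.mean(0),len(q))
save(cam('side'),'side3',(190,120,290,250),4)
E
```

```text
t 28.5 tcp [ 0.6287 -0.1223  0.1544] jaw -89.9 tilt x [ 0. -0. -1.] SHIFT [132.9  -0.7   0.9] roll 0.1 q6 1.32 F [ 0.2 -0.3 -2.1] w 0.0343
side (array([ 0.673859  , -0.11168497,  0.103837  ]), array([ 0.63509697, -0.12054701,  0.01271014]), 503)
[ 0.62747921 -0.1172082   0.0595476 ] 86
R [0.58302878 0.06751531 0.07857146] 36
scene (array([ 0.59820068, -0.10730736,  0.1613288 ]), array([ 0.61574064, -0.13180697,  0.01089086]), 388)
[ 0.6354927  -0.11797336  0.06035279] 77
R [0.5901997  0.06644683 0.07972206] 21
```

View pics/side3.png

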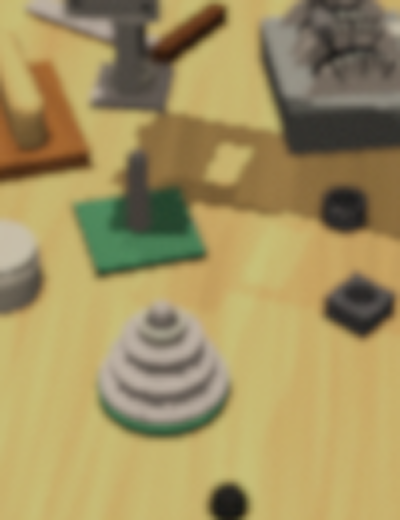

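The collar is above the square post. Differential triangulation puts that post at (0.6287,-0.1227).

>>> servo_tool(motion=[25, -0.2, 0.3, 0, 50, -0.2, 0.3, 0, 65, -0.2, 0.3, 0, 80, -0.2, 0.3, 0, 95, -0.2, 0.3, 0, 110, -0.2, 0.3, 0, 123, -0.2, 0.3, 0, 130, -0.2, 0.3, 0, 132.5, -0.2, 0.3, 0, 132.5, -0.2, 0.3, 0, 132.5, -0.2, 0.3, 0])

```text
time_s: 30.02
ee_pos: [0.6288, -0.1234, 0.0221]
eef_rot: [1.259, 1.57, -0.311]
force: [0.2, -0.5, -2.1]
grip_width: 0.0344
```

>>> servo_tool(motion=[0.3, 0, 0, 0, 0.3, 0, 0, 0, 0.3, 0, 0, 0, 0.3, 0, 0, 0], gripper=0.65)

```text
time_s: 30.52
ee_pos: [0.6286, -0.1234, 0.0214]
eef_rot: [1.167, 1.571, -0.403]
force: [0.0, -0.5, 0.1]
grip_width: 0.0606
```

>>> servo_tool(motion=[-40, 0, 0, 0, -90, 0, 0, 0, -130, 0, 0, 0, -145, 0, 0, 0, -145, 0, 0, 0])

```text
time_s: 31.15
ee_pos: [0.6286, -0.1234, 0.1662]
eef_rot: [1.367, 1.57, -0.203]
force: [0.3, -0.1, -0.0]
grip_width: 0.0608
```

```bash
python3 - <<'E'
from h import *
c=cam('wrist'); save(c,'wrist10')
P=cloud(c); u=tuple(proj(c,[.6287,-.1225,.032])[0].astype(int)); print(ring(meas(c,u,60,.027,.037,P)), ring(meas(c,u,60,.015,.022,P)),ring(meas(c,u,45,.08,.095,P)))
c=cam('side');P=cloud(c)
print(ring(meas(c,tuple(proj(c,[.457,-.163,.02])[0].astype(int)),12,.014,.03,P)))
goto(.4575,-.1632,.14,90)
E
```

```text
(array([ 0.6313268 , -0.07060797,  0.06824718]), array([ 0.63487378, -0.1234841 ,  0.03180574]), 288) (array([ 0.660164  , -0.10742015,  0.06413882]), array([ 0.63237181, -0.12347974,  0.01825095]), 1598) (array([ 0.6284404 , -0.1236798 ,  0.00960488]), array([ 0.62941801, -0.12374277,  0.08422313]), 297)
(array([ 0.45639832, -0.16182077,  0.02009022]), array([ 0.45690699, -0.16082259,  0.02190131]), 86)
t 31.25 tcp [ 0.628  -0.1233  0.1644] jaw -90.0 tilt x [-0.002  0.001 -1.   ] SHIFT [  24.8 -170.4   39.9] roll 0.0 q6 1.32 F [0.8 0.3 0.3] w 0.0613
```

View pics/wrist10.png

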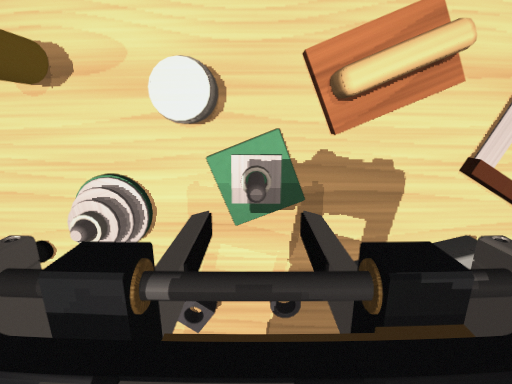

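square_small is home (hub top 32 mm), so step 1 should be met. Now the round lock.

>>> servo_tool(motion=[0, -40, 10, 0, 5, -90, 21, 0, 15, -140, 33, 0, 23, -165, 39, 0, 24, -170.5, 40, 0, 24, -170.5, 40, 0, 24, -170.5, 40, 0])

```text
time_s: 32.12
ee_pos: [0.4588, -0.1633, 0.1422]
eef_rot: [-2.661, 1.571, 2.052]
force: [-0.4, -0.5, 0.5]
grip_width: 0.0609
```

```bash
python3 - <<'E'
from h import *
c=cam('wrist'); save(c,'wrist11')
P=cloud(c);p=proj(c,[.4575,-.1632,.024])[0]; r=ring(meas(c,tuple(p.astype(int)),45,.018,.03,P)); print(r)
goto(r[0][0],r[0][1],.006,90)
E
```

```text
(array([ 0.45712283, -0.16324509,  0.02052401]), array([ 0.45757082, -0.16328863,  0.02377553]), 690)
t 32.17 tcp [ 0.4588 -0.1632  0.1422] jaw -89.9 tilt x [-0.  0. -1.] SHIFT [136.2  -1.6   0. ] roll 0.1 q6 1.15 F [ 0.7  0.5 -0.2] w 0.0611
```

View pics/wrist11.png

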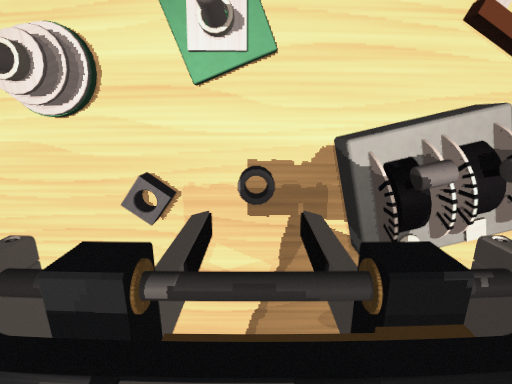

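Round lock at (256,184), clear of the preset. I'll grip it.

>>> servo_tool(motion=[50, -1.3, 0, 0, 95, -1.3, 0, 0, 118, -1.3, 0, 0, 130, -1.3, 0, 0, 135.5, -1.3, 0, 0, 135.5, -1.3, 0, 0, 135.5, -1.3, 0, 0])

```text
time_s: 33.05
ee_pos: [0.4572, -0.1636, 0.0076]
eef_rot: [1.162, 1.569, -0.409]
force: [0.2, 0.3, -0.7]
grip_width: 0.0609
```

>>> servo_tool(motion=[0, 0, 0, 0, 0, 0, 0, 0, 0, 0, 0, 0, 0, 0, 0, 0, 0, 0, 0, 0], gripper=0.25)

```text
time_s: 33.67
ee_pos: [0.4569, -0.1635, 0.0071]
eef_rot: [1.205, 1.57, -0.365]
force: [-1.4, -0.0, 7.5]
grip_width: 0.0404
```

>>> servo_tool(motion=[-30, 0, 0, 0, -80, 0, 0, 0, -120, 0, 0, 0, -140, 0, 0, 0, -140, 0, 0, 0, -140, 0, 0, 0])

```text
time_s: 34.42
ee_pos: [0.4563, -0.1632, 0.1456]
eef_rot: [-2.003, 1.569, 2.71]
force: [-0.1, -0.3, -1.8]
grip_width: 0.0409
```

```bash
python3 - <<'E'
from h import *
goto(0.5845,0.0618,0.150,90)
c=cam('wrist'); save(c,'wrist12',(180,150,340,270),4)
o=ctrl.get_obs()['ee_pos']; P=cloud(c); q=P.reshape(-1,3); q=q[np.isfinite(q[:,0])]
q=q[(abs(q[:,2]-o[2]-.018)<.004)&(np.hypot(*(q[:,:2]-o[:2]).T)<.03)&(abs(q[:,1]-o[1])<.0195)]
print(len(q),q[:,0].max()-o[0],np.median(q[:,2]))
E
```

```text
t 34.42 tcp [ 0.4563 -0.1632  0.1456] jaw -90.0 tilt x [-0.002  0.001 -1.   ] SHIFT [  -4.5  128.3 -225. ] roll 0.0 q6 1.15 F [-0.1 -0.3 -1.8] w 0.0409
1947 0.020904908915486797 0.16253512650353394
```

View pics/wrist12.png

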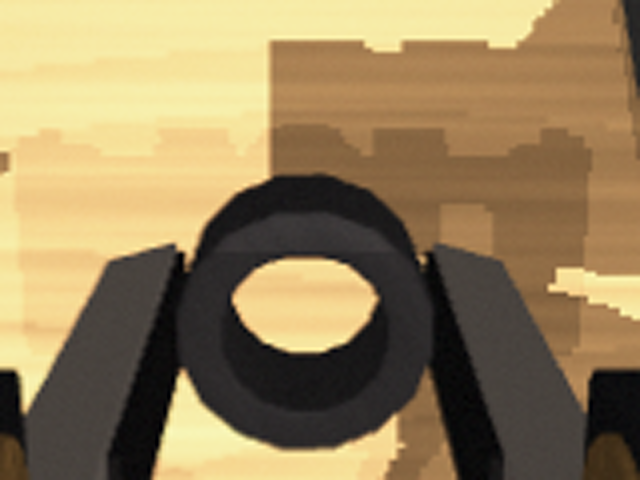

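Lock ring held centred and upright. Moving it to the round post.

>>> servo_tool(motion=[-8, 22, -40, 0, -8, 50, -88, 0, -8, 78, -136, 0, -8, 104, -184, 0, -8, 122, -214, 0, -8, 128, -224, 0, -8, 128.5, -225, 0, -8, 128.5, -225, 0, -8, 128.5, -225, 0, -8, 128.5, -225, 0])

```text
time_s: 35.72
ee_pos: [0.5851, 0.0611, 0.155]
eef_rot: [1.536, 1.571, -0.035]
force: [0.2, -0.6, -2.1]
grip_width: 0.041
```

```bash
python3 - <<'E'
from h import *
goto(0.5843,0.0618,0.079,90)
E
```

```text
t 35.73 tcp [0.5851 0.0611 0.155 ] jaw -90.0 tilt x [ 0. -0. -1.] SHIFT [76.  -0.8 -0.7] roll -0.0 q6 1.61 F [ 0.2 -0.6 -2.1] w 0.041
```

>>> servo_tool(motion=[25, -0.6, -0.5, 0, 40, -0.6, -0.5, 0, 52, -0.6, -0.5, 0, 63, -0.6, -0.5, 0, 71, -0.6, -0.5, 0, 75.5, -0.6, -0.5, 0, 75.5, -0.6, -0.5, 0, 75.5, -0.6, -0.5, 0])

```text
time_s: 36.72
ee_pos: [0.5847, 0.0621, 0.0795]
eef_rot: [1.711, 1.57, 0.14]
force: [-1.2, -0.3, -0.4]
grip_width: 0.0409
```

>>> servo_tool(motion=[0.7, 0, 0, 0, 0.7, 0, 0, 0, 0.7, 0, 0, 0, 0.7, 0, 0, 0], gripper=0.65)

```text
time_s: 37.22
ee_pos: [0.5846, 0.0621, 0.0787]
eef_rot: [1.479, 1.571, -0.092]
force: [0.2, 0.1, -0.4]
grip_width: 0.0608
```

>>> servo_tool(motion=[-40, 0, 0, 0, -75, 0, 0, 0, -90, 0, 0, 0, -90, 0, 0, 0, -90, 0, 0, 0])

```text
time_s: 37.85
ee_pos: [0.584, 0.0621, 0.167]
eef_rot: [-1.539, 1.569, -3.109]
force: [-0.1, 0.0, -0.1]
grip_width: 0.061
```

```bash
python3 - <<'E'
from h import *
c=cam('wrist'); save(c,'wrist13')
P=cloud(c); u=tuple(proj(c,[.5843,.062,.09])[0].astype(int)); print(ring(meas(c,u,60,.09,.105,P)),ring(meas(c,u,60,.055,.063,P)))
c=cam('side');P=cloud(c)
print(ring(meas(c,tuple(proj(c,[.441,-.038,.02])[0].astype(int)),12,.014,.03,P)))
goto(.441,-.038,.14,90)
E
```

```text
(array([0.58508692, 0.06185979, 0.02049667]), array([0.58560082, 0.06180114, 0.09569705]), 967) (array([0.58465522, 0.06121393, 0.02958652]), array([0.59720734, 0.06006609, 0.05808716]), 848)
(array([ 0.44032244, -0.03599972,  0.02566959]), array([ 0.44042057, -0.03446623,  0.02236267]), 149)
t 37.95 tcp [0.5841 0.0621 0.1672] jaw -90.0 tilt x [-0.002 -0.    -1.   ] SHIFT [  27.6 -143.1  100. ] roll 0.0 q6 1.61 F [ 0.9 -0.2  1.1] w 0.0612
```

View pics/wrist13.png

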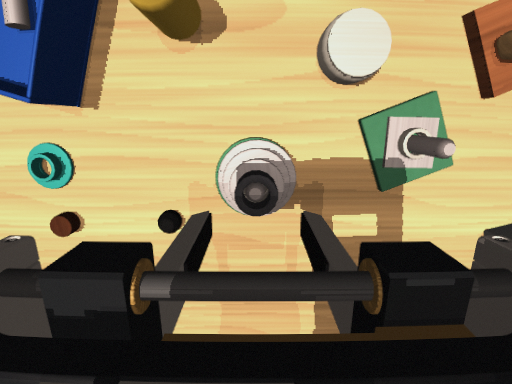

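Round lock is home (top 96 mm). Next is the square lock, whose sides run at about 54°.

>>> servo_tool(motion=[0, -30, 20, 8, 0, -75, 52, 16, 10, -115, 80, 24, 22, -138, 96, 32, 27, -143, 100, 36.4, 27, -143, 100, 36.4, 27, -143, 100, 36.4])

```text
time_s: 38.83
ee_pos: [0.4419, -0.0378, 0.1416]
eef_rot: [-1.269, 1.571, 2.81]
force: [0.2, -0.6, 0.2]
grip_width: 0.0612
```

```bash
python3 - <<'E'
from h import *
c=cam('wrist'); save(c,'wrist14')
P=cloud(c);p=proj(c,[.4406,-.038,.024])[0]; q=meas(c,tuple(p.astype(int)),50,.018,.03,P); b=cv2.minAreaRect((q[:,:2]*1000).astype(np.float32)); print(b)
goto(b[0][0]/1000,b[0][1]/1000,.007,b[2])
E
```

```text
((440.736083984375, -38.21027755737305), (41.683101654052734, 42.34224319458008), 53.72751998901367)
t 38.88 tcp [ 0.4419 -0.0377  0.1416] jaw -126.3 tilt x [-0.  0. -1.] SHIFT [134.6  -0.7   1.1] roll 0.0 q6 2.04 F [ 0.4 -0.1  0.5] w 0.0611
```

View pics/wrist14.png

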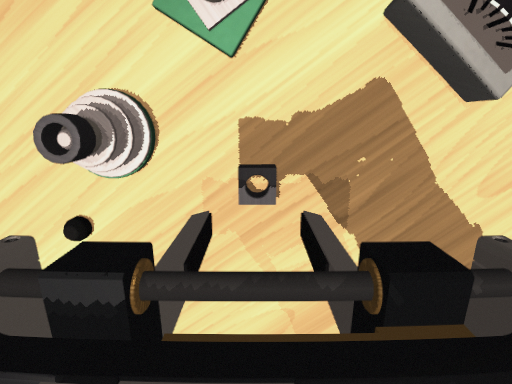

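Square lock at (257,184), aligned with the jaws.

>>> servo_tool(motion=[50, -0.5, 0.8, 0, 95, -0.5, 0.8, 0, 118, -0.5, 0.8, 0, 130, -0.5, 0.8, 0, 134.5, -0.5, 0.8, 0, 134.5, -0.5, 0.8, 0, 134.5, -0.5, 0.8, 0])

```text
time_s: 39.75
ee_pos: [0.4413, -0.0384, 0.0079]
eef_rot: [2.042, 1.569, -0.164]
force: [-0.5, -0.1, -0.4]
grip_width: 0.061
```

>>> servo_tool(motion=[0, 0, 0, 0, 0, 0, 0, 0, 0, 0, 0, 0, 0, 0, 0, 0, 0, 0, 0, 0], gripper=0.25)

```text
time_s: 40.38
ee_pos: [0.4409, -0.0383, 0.0074]
eef_rot: [2.034, 1.571, -0.172]
force: [-1.9, -0.2, 5.5]
grip_width: 0.0417
```

>>> servo_tool(motion=[-30, 0, 0, 0, -80, 0, 0, 0, -120, 0, 0, 0, -145, 0, 0, 0, -145, 0, 0, 0, -145, 0, 0, 0])

```text
time_s: 41.12
ee_pos: [0.4402, -0.0382, 0.1508]
eef_rot: [-1.104, 1.569, 2.973]
force: [0.4, 0.1, -1.1]
grip_width: 0.0416
```

```bash
python3 - <<'E'
from h import *
goto(0.6286,-0.1233,0.155,90)
c=cam('wrist'); save(c,'wrist15',(180,150,340,270),4)
o=ctrl.get_obs()['ee_pos']; R=toolR(); P=cloud(c); q=P.reshape(-1,3); q=q[np.isfinite(q[:,0])]
q=(q-o)@R; q=q[(abs(q[:,0]+.0165)<.004)&(abs(q[:,1])<.03)&(abs(q[:,2])<.018)]
print(len(q),np.percentile(q[:,1],[1,99]),np.median(q[:,0]))
E
```

```text
t 41.12 tcp [ 0.4402 -0.0382  0.1508] jaw -126.4 tilt x [-0.002  0.    -1.   ] SHIFT [ -4.6 202.2 -43.2] roll -36.4 q6 2.04 F [ 0.4  0.1 -1.1] w 0.0416
2534 [-0.02105838  0.02110309] -0.016872940123863256
```

View pics/wrist15.png

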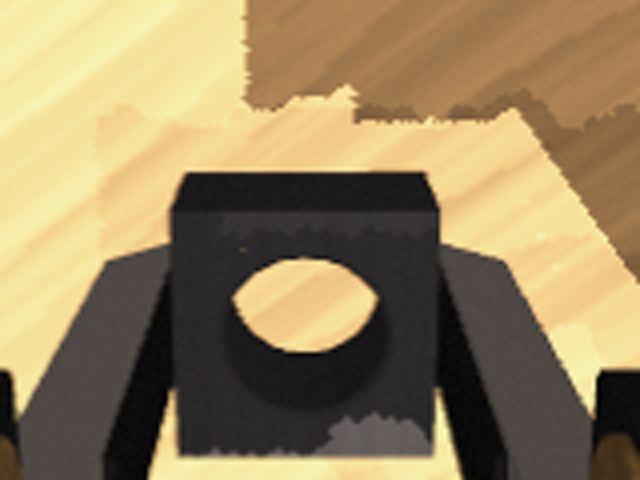

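Block held centred. Moving it to the square post, rolling back.

>>> servo_tool(motion=[-6, 35, -8, -8, -6, 80, -17, -16, -6, 125, -27, -24, -6, 170, -36, -32, -6, 195, -42, -36.4, -6, 202, -43, -36.4, -6, 202.2, -43.2, -36.4, -6, 202.2, -43.2, -36.4, -6, 202.2, -43.2, -36.4, -6, 202.2, -43.2, -36.4])

```text
time_s: 42.42
ee_pos: [0.629, -0.1233, 0.1584]
eef_rot: [1.322, 1.57, -0.248]
force: [0.4, -0.7, -0.8]
grip_width: 0.0418
```

```bash
python3 - <<'E'
from h import *
goto(0.6286,-0.1234,0.0395,90)
E
```

```text
t 42.42 tcp [ 0.629  -0.1233  0.1584] jaw -90.0 tilt x [ 0. -0. -1.] SHIFT [ 1.189e+02 -4.000e-01  1.000e-01] roll 0.0 q6 1.32 F [ 0.4 -0.7 -0.8] w 0.0418
```

>>> servo_tool(motion=[30, -0.3, 0, 0, 50, -0.3, 0, 0, 65, -0.3, 0, 0, 80, -0.3, 0, 0, 95, -0.3, 0, 0, 108, -0.3, 0, 0, 115, -0.3, 0, 0, 118.5, -0.3, 0, 0, 118.5, -0.3, 0, 0, 118.5, -0.3, 0, 0])

```text
time_s: 43.68
ee_pos: [0.629, -0.1235, 0.04]
eef_rot: [1.314, 1.57, -0.257]
force: [0.1, 0.1, -0.6]
grip_width: 0.0418
```

>>> servo_tool(motion=[0.7, 0, 0, 0, 0.7, 0, 0, 0, 0.7, 0, 0, 0, 0.7, 0, 0, 0], gripper=0.65)

```text
time_s: 44.18
ee_pos: [0.6289, -0.1235, 0.039]
eef_rot: [1.523, 1.571, -0.048]
force: [-0.1, -0.2, -0.2]
grip_width: 0.0611
```

>>> servo_tool(motion=[-40, 0, 0, 0, -90, 0, 0, 0, -120, 0, 0, 0, -140, 0, 0, 0, -140, 0, 0, 0])

```text
time_s: 44.8
ee_pos: [0.6294, -0.1236, 0.1804]
eef_rot: [1.317, 1.568, -0.253]
force: [0.3, -1.5, -0.8]
grip_width: 0.0611
```

```bash
python3 - <<'E'
from h import *
c=cam('wrist'); save(c,'wrist16')
P=cloud(c); u=tuple(proj(c,[.6286,-.1234,.056])[0].astype(int)); q=meas(c,u,50,.05,.062,P); print(cv2.minAreaRect((q[:,:2]*1000).astype(np.float32)),q.mean(0),len(q)); print(ring(meas(c,u,60,.08,.09,P)))
goto(0.44,-0.33,.26,90)
for n in ['side','scene']: save(cam(n),n+'p',{'side':(245,100,310,165),'scene':(135,140,205,195)}[n],8)
E
```

```text
((628.975341796875, -123.72810363769531), (41.9066162109375, 41.71940994262695), 89.82205200195312) [ 0.6310229  -0.12355008  0.05605234] 962
(array([ 0.62871886, -0.12385871,  0.00935751]), array([ 0.62957929, -0.12383182,  0.08433731]), 259)
t 44.85 tcp [ 0.6289 -0.1234  0.1788] jaw -90.0 tilt x [ 0. -0. -1.] SHIFT [ -81.3 -188.9  206.5] roll 0.0 q6 1.32 F [-0.4  0.8 -0.3] w 0.0613
```

View pics/wrist16.png

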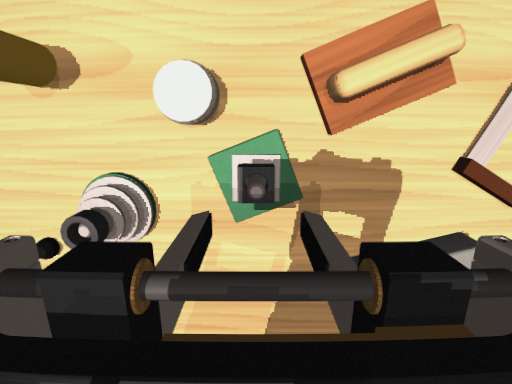

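View pics/sidep.png

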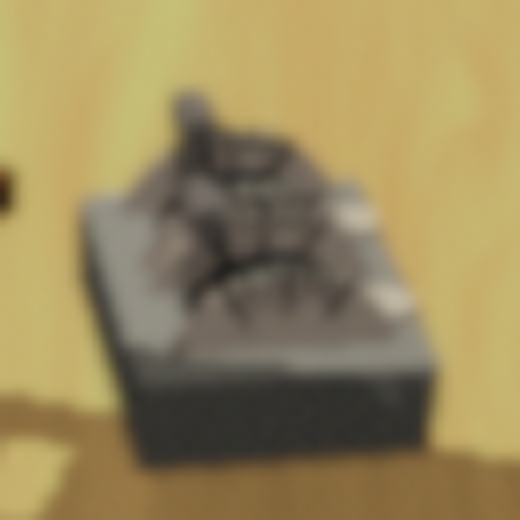

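Square lock is home (top 56 mm). Now to view the preset from above.

>>> servo_tool(motion=[-40, -20, 25, 0, -81, -60, 65, 0, -81, -100, 110, 0, -81, -140, 155, 0, -81, -175, 190, 0, -81, -189, 206, 0, -81, -189, 206, 0, -81, -189, 206, 0], gripper=0)

```text
time_s: 45.95
ee_pos: [0.4403, -0.329, 0.2593]
eef_rot: [-2.438, 1.57, 2.275]
force: [-0.4, 0.1, 0.6]
grip_width: 0.0003
```

```bash
python3 - <<'E'
from h import *
c=cam('wrist'); save(c,'wrist17',None,1.5); np.savez('p.npz',P=cloud(c),im=c['color'])
goto(0.44,-0.33,.26,90)
P=cloud(c)
q=P.reshape(-1,3); q=q[np.isfinite(q[:,0])]; h=q[(abs(q[:,2]-.05)<.003)&(abs(q[:,0]-.46)<.12)&(abs(q[:,1]+.33)<.14)]
b=cv2.minAreaRect((h[:,:2]*1000).astype(np.float32)); print(len(h),b)
t=q[(q[:,2]>.096)&(q[:,2]<.14)&(abs(q[:,0]-.46)<.12)&(abs(q[:,1]+.33)<.14)]
print(len(t)); 
for i in range(0,len(t),max(1,len(t)//40)): print(t[i].round(3))
E
```

```text
t 46.0 tcp [ 0.4405 -0.3288  0.2594] jaw -89.9 tilt x [-0.001  0.001 -1.   ] SHIFT [-0.6 -0.5  1.2] roll 0.1 q6 0.86 F [ 0.3 -0.2  0.7] w 0.0007
7075 ((462.5478515625, -349.94744873046875), (139.83786010742188, 170.1351318359375), 13.292874336242676)
896
[ 0.507 -0.39   0.115]
[ 0.504 -0.379  0.115]
[ 0.503 -0.382  0.117]
[ 0.502 -0.379  0.118]
[ 0.5   -0.374  0.119]
[ 0.499 -0.316  0.111]
[ 0.499 -0.385  0.12 ]
[ 0.498 -0.367  0.119]
[ 0.498 -0.392  0.121]
[ 0.497 -0.368  0.118]
[ 0.497 -0.393  0.121]
[ 0.496 -0.365  0.118]
[ 0.496 -0.39   0.121]
[ 0.495 -0.312  0.114]
[ 0.495 -0.381  0.12 ]
[ 0.493 -0.301  0.113]
[ 0.494 -0.368  0.121]
[ 0.494 -0.393  0.12 ]
[ 0.492 -0.312  0.116]
[ 0.493 -0.381  0.12 ]
[ 0.491 -0.301  0.115]
[ 0.492 -0.369  0.122]
[ 0.492 -0.395  0.118]
[ 0.49  -0.313  0.117]
[ 0.49  -0.383  0.119]
[ 0.489 -0.304  0.116]
[ 0.489 -0.372  0.121]
[ 0.488 -0.293  0.116]
[ 0.488 -0.318  0.117]
[ 0.488 -0.387  0.116]
[ 0.487 -0.311  0.118]
[ 0.487 -0.38   0.119]
[ 0.486 -0.309  0.116]
[ 0.486 -0.378  0.116]
[ 0.484 -0.311  0.116]
[ 0.483 -0.295  0.117]
[ 0.483 -0.32   0.113]
[ 0.482 -0.31   0.115]
[ 0.481 -0.305  0.115]
[ 0.48  -0.304  0.114]
[ 0.478 -0.308  0.108]
```

View pics/wrist17.png

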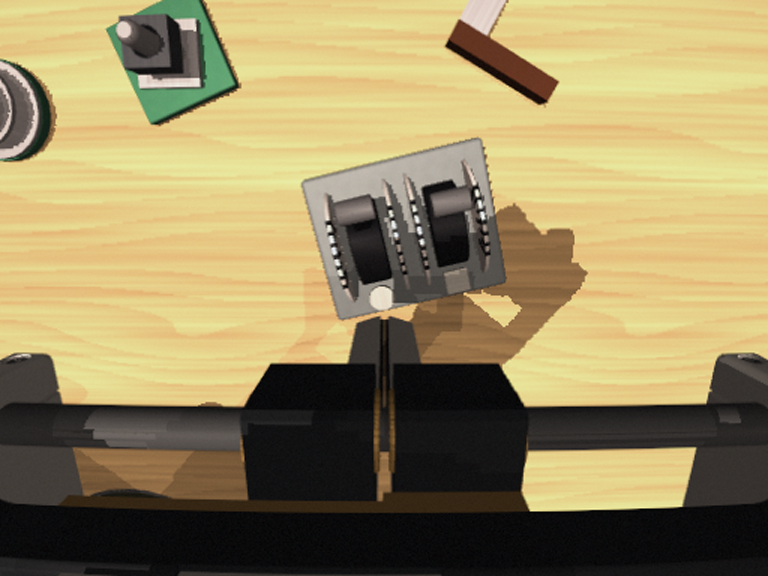

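Preset centre is (0.4625,-0.350), yaw 13.3°. Both levers lean to +x, tabs at about (354,208) and (452,200). I'll measure the lever angles.

```bash
cat >> h.py <<'E'
PC=np.array([.4625,-.350]); PY=np.radians(13.3)
px=np.array([np.cos(PY),np.sin(PY)]); py=np.array([-np.sin(PY),np.cos(PY)])
def pw(x,y): return PC+x*px+y*py
def levers(c,v=True):
    from scipy.optimize import least_squares
    q=cloud(c).reshape(-1,3); q=q[np.isfinite(q[:,0])]
    X=(q[:,:2]-PC)@px; Y=(q[:,:2]-PC)@py
    cam_o=-c['R'].T@c['t']
    for n,s in [('L',.037),('R',-.037)]:
        m=(abs(Y-s)<.013)&(abs(X)<.07)&(q[:,2]>.0935)&(q[:,2]<.13); A=np.c_[X[m],q[m,2]]
        f=lambda p:np.hypot(A[:,0]-.08*np.sin(p[0]-.54),A[:,1]-.035-.08*np.cos(p[0]-.54))-.010
        best=min((least_squares(f,[a],loss='soft_l1',f_scale=.001) for a in (.1,.4,.7,1.0)),key=lambda r:r.cost)
        a=best.x[0]; print(n,'n',m.sum(),'val',a.round(3),'digit',(a/.18).round(2),'rms',np.sqrt(np.mean(f(best.x)**2)).round(4),'tab',pw(.08*np.sin(a-.54),s).round(4),(.035+.08*np.cos(a-.54)).round(4),'Yrange',np.percentile(Y[m],[1,99]).round(4))
E
python3 - <<'E'
from h import *
levers(cam('wrist'))
for n in ['side','scene']: print(n);levers(cam(n))
E
```

```text
L n 379 val 0.984 digit 5.47 rms 0.0006 tab [ 0.4874 -0.3061] 0.1072 Yrange [0.0243 0.0496]
R n 382 val 0.849 digit 4.72 rms 0.0006 tab [ 0.4947 -0.3804] 0.1112 Yrange [-0.0499 -0.0244]
side
L n 25 val 0.978 digit 5.43 rms 0.002 tab [ 0.487  -0.3062] 0.1075 Yrange [0.0264 0.0498]
R n 24 val 0.838 digit 4.65 rms 0.0026 tab [ 0.4938 -0.3806] 0.1115 Yrange [-0.0465 -0.0244]
scene
L n 39 val 1.007 digit 5.59 rms 0.0023 tab [ 0.489  -0.3057] 0.1064 Yrange [0.0244 0.0492]
R n 36 val 0.87 digit 4.83 rms 0.0028 tab [ 0.4962 -0.38  ] 0.1107 Yrange [-0.0487 -0.0244]
```

```bash
python3 - <<'E'
from h import *
goto(*pw(.078,.037),.16,103.3); 
E
```

```text
t 46.15 tcp [ 0.4405 -0.3289  0.2597] jaw -89.9 tilt x [-0.  0. -1.] SHIFT [ 99.7  89.5 -32.7] roll -13.2 q6 0.86 F [-0.1 -0.7  0.2] w 0.0004
```

>>> servo_tool(motion=[0, 40, -15, -7, 20, 80, -29, -13.2, 60, 89.5, -32.7, -13.2, 95, 89.5, -32.7, -13.2, 99.5, 89.5, -32.7, -13.2, 99.5, 89.5, -32.7, -13.2, 99.5, 89.5, -32.7, -13.2], gripper=0)

```text
time_s: 47.02
ee_pos: [0.53, -0.2971, 0.1623]
eef_rot: [0.784, 1.568, -0.556]
force: [-0.3, -0.4, 0.1]
grip_width: 0.0006
```

```bash
python3 - <<'E'
from h import *
goto(*pw(.078,.037),.098,103.3); goto(*pw(.018,.037),.098,103.3)
E
```

```text
t 47.02 tcp [ 0.53   -0.2971  0.1623] jaw -76.8 tilt x [ 0.002 -0.001 -1.   ] SHIFT [64.3  0.1 -1.2] roll -0.1 q6 0.77 F [-0.3 -0.4  0.1] w 0.0006
t 47.02 tcp [ 0.53   -0.2971  0.1623] jaw -76.8 tilt x [ 0.002 -0.001 -1.   ] SHIFT [ 64.2 -59.9  -1.1] roll -0.1 q6 0.77 F [-0.3 -0.4  0.1] w 0.0006
```

>>> servo_tool(motion=[40, 0, -1, 0, 62, 0, -1, 0, 64, 0, -1, 0, 64, -8, -1, 0, 64, -16, -1, 0, 64, -24, -1, 0, 64, -31, -1, 0, 64, -38, -1, 0, 64, -45, -1, 0, 64, -51, -1, 0, 64, -55, -1, 0, 64, -55, -1, 0, 64, -55, -1, 0])

```text
time_s: 48.65
ee_pos: [0.4754, -0.3083, 0.0962]
eef_rot: [-2.214, 1.57, 2.729]
force: [-0.6, -0.2, 0.3]
grip_width: 0.0004
```

```bash
python3 - <<'E'
from h import *
goto(*pw(.018,.037),.098,103.3)
for n in ['wrist','side','scene']: c=cam(n); print(n); levers(c); save(c,n+'18')
E
```

```text
t 48.65 tcp [ 0.4754 -0.3083  0.0962] jaw -76.8 tilt x [-0.001  0.    -1.   ] SHIFT [-1.8 -4.2  0.6] roll -0.1 q6 0.7 F [-0.6 -0.2  0.3] w 0.0004
wrist
L n 688 val 0.84 digit 4.67 rms 0.0044 tab [ 0.477  -0.3086] 0.1114 Yrange [0.0252 0.0492]
R n 1296 val 0.845 digit 4.69 rms 0.0005 tab [ 0.4944 -0.3805] 0.1113 Yrange [-0.0496 -0.0243]
side
L n 63 val 0.747 digit 4.15 rms 0.0074 tab [ 0.47   -0.3102] 0.1133 Yrange [0.0257 0.0493]
R n 20 val 0.818 digit 4.55 rms 0.0027 tab [ 0.4924 -0.381 ] 0.1119 Yrange [-0.0481 -0.024 ]
scene
L n 51 val 0.873 digit 4.85 rms 0.0056 tab [ 0.4794 -0.308 ] 0.1106 Yrange [0.0255 0.0499]
R n 35 val 0.873 digit 4.85 rms 0.0028 tab [ 0.4965 -0.38  ] 0.1106 Yrange [-0.0495 -0.0252]
```

View pics/wrist18.png

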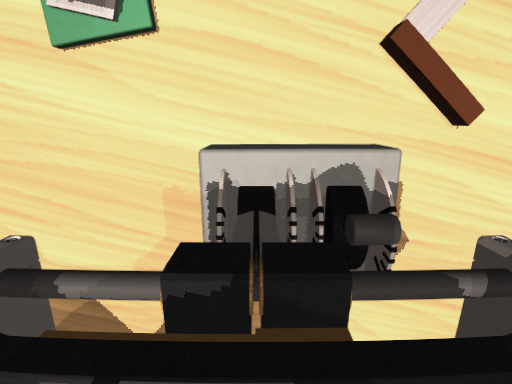

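>>> servo_tool(motion=[0, -2, 0, 0, 0, -4, 0, 0, 0, -4, 0, 0, 0, 10, 0, 0, 0, 50, 0, 0, -30, 60, 0, 0, -70, 50, 0, 0, -100, 0, 0, 0, -120, -30, 0, 0, -120, -30, 0, 0, -120, -30, 0, 0])

```text
time_s: 50.18
ee_pos: [0.4472, -0.3149, 0.2158]
eef_rot: [-2.608, 1.57, 2.335]
force: [0.5, -0.2, -0.7]
grip_width: 0.0005
```

```bash
python3 - <<'E'
from h import *
goto(*pw(.07,-.037),.16,103.3)
for n in ['wrist','side','scene']: c=cam(n); print(n); levers(c); save(c,n+'19')
E
```

```text
t 50.17 tcp [ 0.4472 -0.3149  0.2158] jaw -76.8 tilt x [-0.001  0.001 -1.   ] SHIFT [55.7 77.  74.6] roll -0.1 q6 0.66 F [ 0.5 -0.2 -0.7] w 0.0005
wrist
L n 479 val 0.526 digit 2.92 rms 0.0006 tab [ 0.4529 -0.3142] 0.115 Yrange [0.0248 0.0499]
R n 503 val 0.846 digit 4.7 rms 0.0006 tab [ 0.4945 -0.3805] 0.1113 Yrange [-0.0499 -0.0242]
side
L n 36 val 0.531 digit 2.95 rms 0.0037 tab [ 0.4533 -0.3142] 0.115 Yrange [0.0262 0.0495]
R n 31 val 0.836 digit 4.64 rms 0.0032 tab [ 0.4937 -0.3806] 0.1115 Yrange [-0.0485 -0.0242]
scene
L n 40 val 0.719 digit 4.0 rms 0.0058 tab [ 0.4679 -0.3107] 0.1137 Yrange [0.0248 0.0487]
R n 36 val 0.877 digit 4.87 rms 0.0025 tab [ 0.4968 -0.3799] 0.1105 Yrange [-0.0478 -0.0246]
```

View pics/wrist19.png

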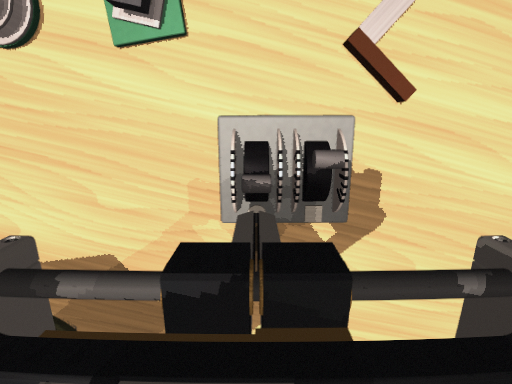

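Left reads 0.526 (digit 2.92). Now the right lever.

>>> servo_tool(motion=[0, 30, 30, 0, 0, 77, 74.5, 0, 55, 77, 74.5, 0, 90, 77, 74.5, 0, 115, 77, 74.5, 0, 119, 77, 74.5, 0, 119, 77, 74.5, 0, 119, 77, 74.5, 0])

```text
time_s: 51.32
ee_pos: [0.539, -0.3704, 0.0987]
eef_rot: [0.679, 1.569, -0.661]
force: [-0.8, 0.1, 0.1]
grip_width: 0.0
```

```bash
python3 - <<'E'
from h import *
goto(*pw(-.009,-.037),.097,103.3)
E
```

```text
t 51.33 tcp [ 0.539  -0.3704  0.0987] jaw -76.8 tilt x [ 0.001 -0.001 -1.   ] SHIFT [  1.7 -78.8  -0.4] roll -0.1 q6 0.68 F [-0.8  0.1  0.1] w 0.0
```

>>> servo_tool(motion=[1, -10, 0, 0, 1, -20, 0, 0, 1, -28, 0, 0, 1, -36, 0, 0, 1, -44, 0, 0, 1, -52, 0, 0, 1, -60, 0, 0, 1, -67, 0, 0, 1, -73, 0, 0, 1, -77, 0, 0, 1, -78.5, 0, 0, 1, -78.5, 0, 0, 1, -78.5, 0, 0])

```text
time_s: 52.95
ee_pos: [0.462, -0.3882, 0.0965]
eef_rot: [-0.911, 1.571, -2.251]
force: [-0.2, -0.6, 0.4]
grip_width: 0.0002
```

>>> servo_tool(motion=[0, 15, 0, 0, 0, 55, 0, 0, -30, 75, 0, 0, -70, 60, 0, 0, -110, 20, 0, 0, -140, -20, 0, 0, -160, -30, 20, 0, -160, -30, 20, 0, -160, -30, 20, 0])

```text
time_s: 54.08
ee_pos: [0.438, -0.4137, 0.2553]
eef_rot: [-2.701, 1.569, 2.243]
force: [-0.6, -0.3, -0.5]
grip_width: 0.0006
```

```bash
python3 - <<'E'
from h import *
goto(*pw(-.009,-.037),.097,103.3)
for n in ['wrist','side','scene']: c=cam(n); print(n); levers(c); save(c,n+'20')
E
```

```text
t 54.08 tcp [ 0.438  -0.4137  0.2553] jaw -76.7 tilt x [-0.001  0.001 -1.   ] SHIFT [158.3  29.6 -19.1] roll -0.0 q6 0.52 F [-0.6 -0.3 -0.5] w 0.0006
wrist
L n 387 val 0.529 digit 2.94 rms 0.0006 tab [ 0.4532 -0.3142] 0.115 Yrange [0.0242 0.0498]
R n 399 val 0.172 digit 0.96 rms 0.0014 tab [ 0.443  -0.3926] 0.1096 Yrange [-0.05   -0.0244]
side
L n 35 val 0.526 digit 2.92 rms 0.004 tab [ 0.4529 -0.3143] 0.115 Yrange [0.0243 0.0493]
R n 31 val 0.196 digit 1.09 rms 0.0035 tab [ 0.4448 -0.3922] 0.1103 Yrange [-0.0485 -0.0243]
scene
L n 42 val 0.732 digit 4.07 rms 0.0055 tab [ 0.4688 -0.3105] 0.1135 Yrange [0.0254 0.0495]
R n 40 val 0.191 digit 1.06 rms 0.0034 tab [ 0.4444 -0.3923] 0.1102 Yrange [-0.0487 -0.0244]
```

View pics/wrist20.png

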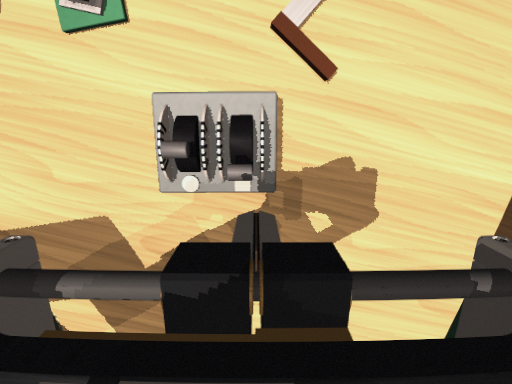

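View pics/side20.png

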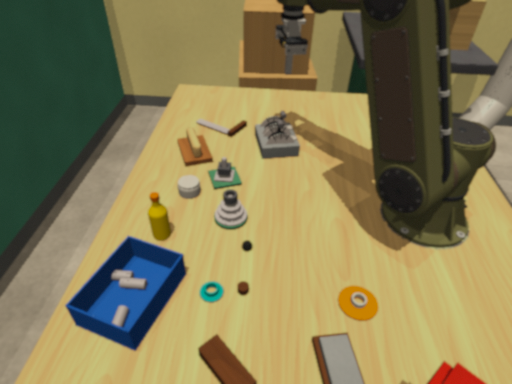

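Both levers read on target in the wrist and side views. The scene fit for the left lever disagrees, with a poor 5.5 mm rms. I'll do one more check of the housing pose, lever and stack heights.

```bash
python3 - <<'E'
from h import *
c=cam('wrist'); q=cloud(c).reshape(-1,3); q=q[np.isfinite(q[:,0])]; h=q[(abs(q[:,2]-.05)<.003)&(abs(q[:,0]-.46)<.12)&(abs(q[:,1]+.34)<.14)]
print(cv2.minAreaRect((h[:,:2]*1000).astype(np.float32)))
for n in ['side','scene']:
    c=cam(n);P=cloud(c)
    if n=='scene': save(c,'scene_l',(140,140,280,260),5)
    for k,p,a,b in [('LR',[.584,.062,.096],.088,.102),('LS',[.6286,-.1234,.056],.048,.062)]:
        print(n,k,ring(meas(c,tuple(proj(c,p)[0].astype(int)),12,a,b,P))[1:])
E
```

```text
((461.7536315917969, -350.3301086425781), (138.94692993164062, 169.06338500976562), 13.266975402832031)
side LR (array([0.58431437, 0.06431463, 0.09481918]), 109)
side LS (array([ 0.6269223 , -0.11643497,  0.0554812 ]), 102)
scene LR (array([0.58863236, 0.06457197, 0.09277731]), 64)
scene LS (array([ 0.63583158, -0.11742523,  0.05359943]), 90)
```

View pics/scene_l.png

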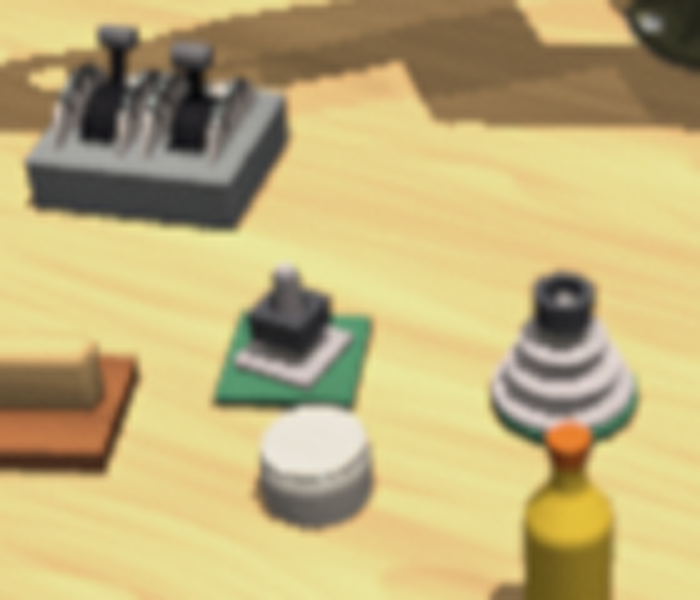

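The picture shows both stacks seated and locked. The left lever (190,60) stands upright and the right one (118,45) leans back. The housing pose is confirmed, so I'm handing in.

```bash
python3 -c "
from h import *
print(ctrl.hand_in())"
```

```text
the job is handed in; nothing more can be done
None
```

I made up both arbors, locked both stacks and set the preset. I handed the job in at about 54 s on the robot's clock, and no verdict was reported.

- **Round arbor:** it carries the large, medium and small collars with the round lock ring on top. Hub tops measured about 32, 52 and 72 mm and the lock top about 96 mm, all within about 2 mm of the post axis.
- **Square arbor:** only the 60 mm square collar was in the set; square_large was missing. With its lock ring on, the hub top measured about 32 mm and the lock top about 56 mm.
- **Preset:** the left lever reads 0.53 rad (digit 2.9, target 3) and the right 0.17–0.20 rad (digit 0.96–1.09, target 1).
- **Left untouched:** the orange and turquoise look-alikes, the glue bottle, the wax tin and the offcut.

**One check disagreed:** the scene camera's fit for the left lever gave 0.73 rad, but with a 5.5 mm residual. I trusted the wrist view (0.6 mm residual) and the side view, which both gave 0.53 rad, and the scene picture shows that lever upright. The final side and scene measurements of the stacks were also coarser than the wrist views, but their heights agreed.

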